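# Stir the two-colour beads with the sleeved paddle

### The job

The paddle sits with its handle hidden in the steel sleeve: draw it right out, lay it flat on the bench and let go, then take it again by the red handle and stir the beads with the blade down among them, round the tub two or three times or more, until each half of the tub (as divided by the line between its two red lugs) holds both orange and white beads. Keep all the beads in the tub, neither push the tub more than 4 cm nor tip it, and leave the lamps alone. Finally lay the paddle flat in the yellow tray and let go.

Things in the scene. Friction and masses are not known exactly. Their poses are not given: they have to be found in the camera images.
- paddle: Loose stirring paddle, 200 mm, 0.1-0.17 kg. Origin mid-length on its underside; x from handle to blade, z up as it lies. Red rubbery handle 26 x 26 mm, x -100 to -15 mm; steel shank 12 mm thick, axis 8 mm above the underside, x -15 to 40; white blade 36 wide, 10 thick, x 40 to 100. Undersides of handle and blade are level. Starts lying flat, handle in the sleeve, blade and some shank out.
- paddle_tip (a point): Middle of the blade's end edge: on the paddle at x = 100 mm, 5 mm above the underside. Over some 10 N on it can turn the paddle in the grip.
- paddle_butt (a point): Middle of the handle's butt end: on the paddle at x = -100 mm, 13 mm above the underside.
- sleeve: Dark steel sleeve fixed to the bench, 120 x 62 x 48 mm high (x, y, z), no floor; inside 50 wide, 42 high. Origin under its centre. Open only at its -x end (mouth at x = -60 mm), where the paddle's blade sticks out along -x. Mounting flanges 4 mm high reach y = +-51 mm.
- tub: Loose heavy round steel tub, 1.4-2.2 kg; pushing it sideways with over some 10 N slides it. Origin under its centre. 42 mm high, outer radius 78 at the foot, 86 at the rim, wall 4, floor 5 thick. Two red lugs on the rim at its +x and -x sides (to 105 mm out); the line between them (tub's x axis) splits it into halves y > 0 and y < 0. Stands at any yaw.
- tray: Yellow rest tray fixed to the bench, an open box 250 (its x) x 120 (its y) x 16 mm high, walls 4 mm, floor 4 mm. Origin under its centre.
- orange0: Orange chunky plastic bead in the tub: slippery short round-edged cylinder 26 mm across, 22 mm high, 12 g; origin at its centre. All four orange beads start in the tub's y > 0 half.
- orange1: Orange chunky plastic bead in the tub: slippery short round-edged cylinder 26 mm across, 22 mm high, 12 g; origin at its centre. All four orange beads start in the tub's y > 0 half.
- orange2: Orange chunky plastic bead in the tub: slippery short round-edged cylinder 26 mm across, 22 mm high, 12 g; origin at its centre. All four orange beads start in the tub's y > 0 half.
- orange3: Orange chunky plastic bead in the tub: slippery short round-edged cylinder 26 mm across, 22 mm high, 12 g; origin at its centre. All four orange beads start in the tub's y > 0 half.
- white0: White chunky plastic bead, same shape; origin at its centre. All four white beads start in the tub's y < 0 half.
- white1: White chunky plastic bead, same shape; origin at its centre. All four white beads start in the tub's y < 0 half.
- white2: White chunky plastic bead, same shape; origin at its centre. All four white beads start in the tub's y < 0 half.
- white3: White chunky plastic bead, same shape; origin at its centre. All four white beads start in the tub's y < 0 half.
- lamp0: Bystander: loose lamp module standing upright, 38 mm across, 76 mm high; origin under its centre.
- lamp1: Bystander: loose lamp module standing upright, 38 mm across, 76 mm high; origin under its centre.
- lamp2: Bystander: loose lamp module standing upright, 38 mm across, 76 mm high; origin under its centre.
Not all that is in view belongs to the job. What is shaped like the white1 but pink is not meant. What is shaped like the tub but pink is not meant.

How it is judged:
By the outcome, as a careful person would: the job done as asked, in the order asked, and still so for the second after the job is handed in, with the robot touching nothing.
It also fails if it takes over 72 s, if anything falls off the work surface, if the arm or the gripper's body presses on something with over 40 N, if the wrist force passes 120 N, or if a joint passes its speed limit or range.

### The arm

A 6-joint arm with a two-finger parallel gripper is mounted at the origin on the work surface. World frame = base frame: x ahead of the robot, y to its left, z up, the work surface at z = 0. Lengths are in m, angles in rad, forces in N, time in s.
With the tool pointing down it reaches from about 0.2 to 0.875 m from the base axis. Payload 3.4 kg.
Tool frame: the origin (TCP) lies midway between the tips of the shut fingers; the grasp point (between the pads) lies 19 mm behind it (manip.grip_point_offset is the distance from the TCP to the grasp point, in m); z points along the fingers, x is the direction in which the jaws open and shut, and the axes are right-handed (so a half turn about z gives the same grasp; the last joint's range is limited). The gripper opens to 94 mm and grips with 3 to 60 N. Pads are 16 mm wide; open, the fingers measure 119 mm over their backs; the gripper's body (75 mm by 177 mm) begins 78 mm behind the grasp point.
Start: joints at [-1.241, 0.276, 1.505, -0, 1.361, -0.121], TCP at [0.251, -0.518, 0.205] pointing down, gripper open.
Joint ranges: [-2.89, 2.89], [-0.75, 2.08], [0.22, 2.7], [-1.18, 4.32], [0.11, 2.71], [-2.7, 2.7]. Speed limits (rad/s): [2.57, 2.57, 3.14, 3.14, 3.14, 3.14].

### API

Orientations are given as a rotation vector (axis times angle).
In Python, from rig import manip gives the robot as it stands.
- The arm moves only by the tool send_rows, never from a script. Its argument "series" is a list of rows, each an object of numbers: "x", "y", "z": the shift along the tool's x, y, z in units of 25 mm (1.0 is 25 mm); "ax", "ay", "az": the turn, a rotation vector about the tool's x, y, z in units of 5 degrees (1.0 is 5 degrees). In form: [{"x": .., "y": .., "z": .., "ax": .., "ay": .., "az": ..}, ...]. A call has 1 to 12 rows; each row shifts and turns the pose as measured when the row begins, along the tool's axes as they then stand; what a row does not reach is not made up. A row lasts 1/12 s, in which the tool goes at most 41.7 mm and 7.16 degrees, less where a joint would pass 70% of its speed; a pose out of reach is approached as far as the arm can. A call is refused whole if a number of a shift passes 1 or a number of a turn 1, either way. A call with a gripper value outside its range is refused whole. "claw" is the finger opening in mm, from 0 to 94, set as the call begins (left out, the last holds). The fingers move at their own pace and stop on an object; "grip_force" is the grip in N (left out, the last holds). Time passes only in rows, so rows that do not move let the fingers close. It gives the time, the measured TCP pose, the force and the opening at its end, in the units of the state.
- manip.observe(): the state, without advancing time (a new reading comes with each control period).
- manip.capture(name): name is "scene" or "top" or "wrist"; returns a dict with "frame" (420x560x3 uint8, blue, green, red), "range_z" (420x560 float32, m along the optical axis (not along the pixel's ray), 0 where there is no reading), "K" (3x3 intrinsics, pixels), "R" (3x3) and "t" (3): a world point X has camera coordinates R X + t. Camera axes: x right, y down, z forward; pixel columns grow to the right and rows downward; lengths in m; the calibration is good to about 2 mm. The wrist camera is an equidistant fisheye: a pixel r from the principal point sees the ray r / f radians off the axis. A picture is of the moment at which its call begins.
- manip.sign_off(): hands the job in, once; it reports no verdict.
Trained networks look in the newest picture that a camera, given by its name, has taken for a name from the list of things; names that differ only in an ending like _2 or _b are one class to them, and where a whole thing is asked for, a point or a joint stands for the part that bears it (a point fixed in the world has none). Each returns a list of dicts, best first, with "score" (0 to 1); they miss things now and then, are a little off and sometimes report something else, mostly with a low value. They report only what shows in the picture. A call takes as long as a camera call. They do not tell look-alikes from the thing itself.
- manip.search_frame(query, camera): "centre" ([column, row] in pixels, amid what is visible of it).
- manip.regions_of(query, camera): "mask" (420x560 bool, what is visible of it) and "centre" ([column, row] in pixels, amid what is visible of it).
The state is a dict: "clock": time; "joints": joint angles; "joint_velocities": joint speeds; "tau": joint torques, N m; "position": TCP position; "ee_rot": TCP orientation; "ft_force": force on the tool from outside, world axes, zero at the start; "ft_torque": the same for the moment, N m; "width": opening from 0.0 (shut) to 1.0 (fully open).
Only numpy, scipy, OpenCV 4.12 (cv2) and the standard library are available. Lean on these libraries where they do the work, as an engineer would, in place of code of your own. Each camera call takes 0.05 s, during which the arm holds its last target.

## Working session

There is one attempt and no reset: what is moved stays moved. The work goes in short steps, Python scripts to look and compute and a tool call to move; the robot and the scene stay as the last step left them, time stands still between calls to the robot, and variables do not carry over. Pictures are saved under pics/ and viewed, and the job is handed in when it is done.

Besides the shell and the picture viewer there is one more tool, called after "Emit:" by a JSON object that holds its "fn" and its "kwargs", one argument or row to a line. send_rows: Moves the arm, as the interface text tells. Its arguments: {"type":"object","properties":{"series":{"type":"array","items":{"type":"object","properties":{"x":{"type":"number"},"y":{"type":"number"},"z":{"type":"number"},"ax":{"type":"number"},"ay":{"type":"number"},"az":{"type":"number"}}}},"claw":{"type":"number"},"grip_force":{"type":"number"}},"required":["series"]}

```bash
ls; mkdir -p pics
cat > h.py <<'E'
import numpy as np, cv2
from scipy.spatial.transform import Rotation as Ro
from rig import manip
def cap(n,save=None):
    c=manip.capture(n)
    if save: cv2.imwrite('pics/'+save+'.png',c['frame'])
    return c
def pts(c,us,vs):
    us=np.asarray(us);vs=np.asarray(vs)
    z=c['range_z'][vs,us];K=c['K']
    P=np.stack([(us-K[0,2])/K[0,0]*z,(vs-K[1,2])/K[1,1]*z,z],-1)
    return (P-c['t'])@c['R'], z>0
def cloud(c):
    v,u=np.mgrid[0:420,0:560]
    P,ok=pts(c,u.ravel(),v.ravel())
    return P.reshape(420,560,3),ok.reshape(420,560)
E
python3 - <<'E'
from h import *
for n in ['scene','top']:
    c=cap(n,n+'0'); print(n,c['K'].round(1).tolist(),c['R'].round(3).tolist(),c['t'].round(3).tolist())
    P,ok=cloud(c)
    for q in ['paddle','sleeve','tub','tray','orange0','white0','lamp0']:
        for r in manip.regions_of(q,n):
            m=r['mask']&ok
            p=P[m]
            print(q,round(r['score'],2),np.round(r['centre']),m.sum(),np.median(p,0).round(3) if len(p) else '', (p.max(0).round(3),p.min(0).round(3)) if len(p) else '')
s=manip.observe();print({k:np.round(v,3).tolist() for k,v in s.items()})
E
```

```text
pics
scene [[496.6, 0.0, 283.1], [0.0, 496.6, 207.3], [0.0, 0.0, 1.0]] [[-0.707, 0.707, 0.008], [0.516, 0.524, -0.678], [-0.484, -0.475, -0.735]] [0.368, -0.205, 1.382]
paddle 0.96 [208. 161.] 402 [ 0.494 -0.302  0.009] (array([ 0.511, -0.261,  0.022]), array([ 0.465, -0.387, -0.005]))
sleeve 0.8 [176. 135.] 1284 [ 0.512 -0.406  0.045] (array([ 0.544, -0.351,  0.052]), array([ 0.441, -0.476, -0.004]))
tub 0.94 [402. 323.] 5131 [0.516 0.324 0.007] (array([0.63 , 0.412, 0.045]), array([ 0.401,  0.227, -0.005]))
tub 0.88 [480. 224.] 4209 [0.186 0.303 0.007] (array([0.286, 0.407, 0.045]), array([ 0.062,  0.195, -0.006]))
tray 0.68 [302. 260.] 5584 [0.536 0.085 0.003] (array([0.659, 0.159, 0.02 ]), array([ 0.39 ,  0.004, -0.006]))
orange0 0.72 [426. 336.] 142 [0.512 0.378 0.024] (array([0.52, 0.39, 0.03]), array([0.498, 0.367, 0.009]))
orange0 0.63 [410. 348.] 177 [0.561 0.365 0.024] (array([0.57 , 0.376, 0.03 ]), array([0.535, 0.352, 0.002]))
orange0 0.53 [408. 329.] 183 [0.525 0.345 0.023] (array([0.534, 0.356, 0.03 ]), array([0.507, 0.327, 0.001]))
orange0 0.47 [417. 312.] 141 [0.489 0
[... 2660 characters left out ...]
11, 0.02 ]))
lamp0 0.7 [333. 139.] 125 [ 0.742 -0.15   0.047] (array([ 0.762, -0.135,  0.082]), array([ 0.732, -0.168,  0.011]))
lamp0 0.63 [290. 138.] 113 [ 0.735 -0.023  0.046] (array([ 0.749, -0.007,  0.079]), array([ 0.726, -0.038,  0.008]))
lamp0 0.45 [200. 248.] 155 [0.351 0.192 0.045] (array([0.374, 0.214, 0.081]), array([ 0.336,  0.178, -0.002]))
{'clock': 0.8, 'joints': [-1.241, 0.276, 1.505, 0.0, 1.361, -0.121], 'joint_velocities': [-0.001, 0.001, -0.001, 0.001, -0.001, -0.0], 'tau': [0.002, -40.44, -23.749, 0.07, 0.025, -0.0], 'position': [0.251, -0.518, 0.206], 'ee_rot': [2.662, -1.669, 0.0], 'ft_force': [-0.622, 0.38, -0.346], 'ft_torque': [-0.004, 0.033, 0.003], 'width': 1.002}
```

View pictures.

View pics/scene0.png

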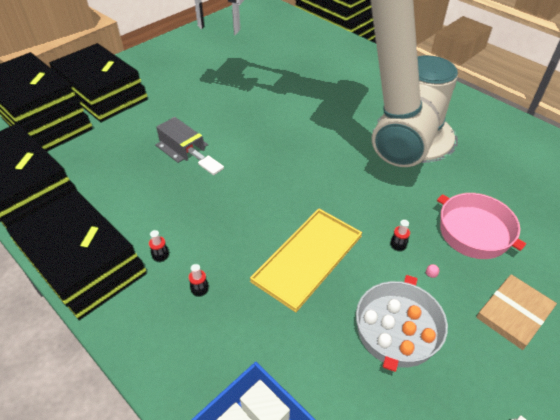

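View pics/top0.png

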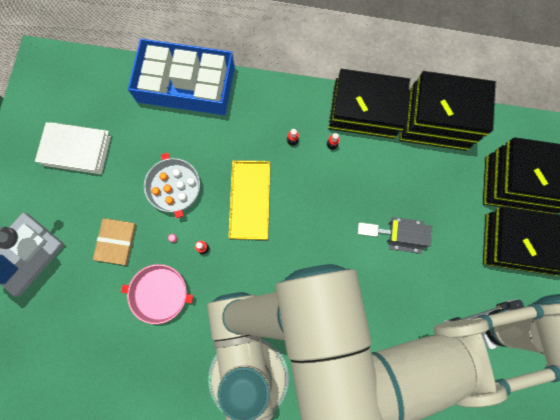

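```bash
cat > fit.py <<'E'
from h import *
from scipy.optimize import least_squares
def go(n):
    c=cap(n);P,ok=cloud(c);f=c['frame'].astype(int);hsv=cv2.cvtColor(c['frame'],cv2.COLOR_BGR2HSV)
    def box(c0,r): return ok&(np.abs(P[...,0]-c0[0])<r)&(np.abs(P[...,1]-c0[1])<r)
    # blade white
    m=box((0.49,-0.31),0.08)&(hsv[...,2]>190)&(hsv[...,1]<70)
    p=P[m]; z=p[:,2]; p=p[np.abs(z-0.010)<0.006]
    r=cv2.minAreaRect((p[:,:2]*1000).astype(np.float32)); print(n,'blade',len(p),r, 'z',np.median(p[:,2]))
    # sleeve top
    m=box((0.49,-0.42),0.1)&(P[...,2]>0.043)&(P[...,2]<0.055)
    r=cv2.minAreaRect((P[m][:,:2]*1000).astype(np.float32)); print('sleeve',m.sum(),r,np.median(P[m][:,2]))
    # tub
    m=box((0.52,0.33),0.13)&(P[...,2]>0.036)&(P[...,2]<0.05)
    red=m&((hsv[...,0]<8)|(hsv[...,0]>172))&(hsv[...,1]>150)
    rim=P[m&~red][:,:2]
    s=least_squares(lambda q:np.hypot(rim[:,0]-q[0],rim[:,1]-q[1])-q[2],[0.517,0.325,0.084],loss='soft_l1',f_scale=0.002); print('tub',len(rim),s.x.round(4))
    rp=P[red][:,:2]; d=rp-s.x[:2]; 
    if len(rp)>3:
        a=np.arctan2(d[:,1],d[:,0]); k=np.angle(np.exp(2j*a).mean())/2; print('lug yaw deg',np.degrees(k),len(rp))
        for sg in (1,-1):
            q=rp[(sg*(d@[np.cos(k),np.sin(k)]))>0]; print('  lug',q.mean(0).round(4))
    m=box((0.525,0.082),0.17)&(hsv[...,0]>18)&(hsv[...,0]<35)&(hsv[...,1]>150)&(hsv[...,2]>120)&(P[...,2]>0.0)&(P[...,2]<0.03)
    r=cv2.minAreaRect((P[m][:,:2]*1000).astype(np.float32)); print('tray',m.sum(),r)
if __name__=='__main__':
    for n in ['scene','top']: go(n)
    print(manip.observe()['clock'])
E
python3 fit.py
```

```text
scene blade 282 ((498.63677978515625, -326.44976806640625), (48.3870735168457, 134.40296936035156), 13.972518920898438) z 0.009207304824346
sleeve 710 ((492.5479431152344, -415.286376953125), (65.24031066894531, 124.55191802978516), 1.1681673526763916) 0.046767002008845045
tub 744 [0.5301 0.3264 0.0832]
lug yaw deg 24.22331673789072 218
  lug [0.6171 0.3651]
  lug [0.4427 0.2861]
tray 2026 ((528.3421020507812, 84.6044921875), (251.62301635742188, 121.1756591796875), 7.4217963218688965)
top blade 256 ((491.6031188964844, -325.7510986328125), (124.26544189453125, 88.4375991821289), 89.3525619506836) z 0.010363004695374992
sleeve 811 ((490.9188537597656, -417.7650146484375), (62.960453033447266, 121.15023803710938), 0.40897423028945923) 0.04833465853921174
tub 296 [0.5286 0.3228 0.0832]
lug yaw deg 24.50633475768818 82
  lug [0.6163 0.3634]
  lug [0.4424 0.284 ]
tray 2828 ((525.7868041992188, 83.02122497558594), (251.11354064941406, 121.85430145263672), 7.4334025382995605)
0.9
```

Run:
```python
from h import *
for n in ['scene','top']:
    c=cap(n,n+'1');P,ok=cloud(c);hsv=cv2.cvtColor(c['frame'],cv2.COLOR_BGR2HSV)
    m=ok&(np.abs(P[...,0]-0.49)<0.05)&(P[...,1]>-0.336)&(P[...,1]<-0.24)&(P[...,2]>0.004)&(P[...,2]<.02)&(hsv[...,1]<90)
    p=P[m][:,:2]*1000
    print(n,m.sum(),cv2.minAreaRect(p.astype(np.float32)))
    for y in range(-354,-258,8):
        s=ok&(np.abs(P[...,0]-0.49)<0.04)&(np.abs(P[...,1]*1000-y)<4)&(P[...,2]>0.006)&(P[...,2]<.03)&(hsv[...,1]<110)
        q=P[s]
        if len(q): print(y,len(q),(q[:,0].min()*1000).round(1),(q[:,0].max()*1000).round(1),(np.median(q,0)*1000).round(1))
    v,u=np.nonzero(m); a,b=int(v.mean()),int(u.mean()); cv2.imwrite(f'pics/{n}1z.png',cv2.resize(c['frame'][a-40:a+40,b-40:b+60],None,fx=7,fy=7,interpolation=cv2.INTER_NEAREST))
```

```text
scene 275 ((488.2759094238281, -297.86358642578125), (41.99842071533203, 76.22393035888672), 0.3586237132549286)
-354 43 460.4 523.8 [ 496.2 -355.5   14.5]
-346 12 487.0 497.9 [ 495.3 -345.    12. ]
-338 10 486.7 498.3 [ 491.3 -337.4   12.8]
-330 12 484.4 498.4 [ 494.2 -329.6   11.9]
-322 29 475.0 508.5 [ 493.3 -320.4    9.6]
-314 26 474.9 508.5 [ 493.  -313.8    9. ]
-306 27 472.8 508.9 [ 489.4 -305.9    8.9]
-298 29 473.0 508.9 [ 494.6 -298.3    9.1]
-290 31 473.6 507.8 [ 488.9 -290.6    9.6]
-282 24 472.0 509.2 [ 489.2 -282.     8.7]
-274 27 471.3 506.3 [ 492.  -273.6    8.5]
-266 29 473.9 507.7 [ 490.8 -266.1    8.5]
top 246 ((489.0445861816406, -300.68011474609375), (40.437198638916016, 69.2651596069336), 0.3800640106201172)
-354 14 484.0 520.6 [ 490.3 -353.7   14.1]
-346 10 483.5 496.2 [ 488.3 -345.6   12.4]
-338 12 483.5 496.1 [ 489.9 -338.4   13.5]
-330 10 483.9 493.8 [ 487.3 -329.4   14.1]
-322 29 471.1 506.9 [ 489.5 -321.7    9.3]
-314 25 472.8 503.8 [ 488.6 -314.4   11.1]
-306 30 471.6 506.8 [ 489.3 -306.5    9.7]
-298 29 470.5 509.3 [ 489.  -298.4   10.4]
-290 27 471.8 504.2 [ 488.4 -290.1    9.7]
-282 32 470.5 506.2 [ 488.  -282.1   10.3]
-274 24 470.5 505.1 [ 488.  -274.1    9.5]
-266 12 472.0 503.9 [ 486.6 -267.9    9.8]
```

View pics/scene1z.png

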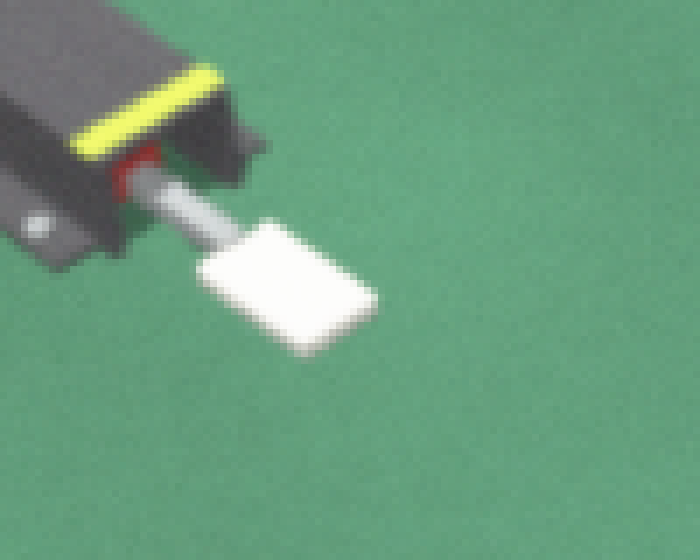

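```bash
cat > plan.py <<'E'
from h import *
import json,sys
def log():
    s=manip.observe()
    with open('log.jsonl','a') as f: f.write(json.dumps({k:np.asarray(v).tolist() for k,v in s.items()})+'\n')
    return s
def down(deg): # tool pointing down, tool x at heading deg
    a=np.radians(deg); x=np.array([np.cos(a),np.sin(a),0]);z=np.array([0,0,-1.]);return Ro.from_matrix(np.stack([x,np.cross(z,x),z],1))
def rows(p0,R0,p1,R1,n=None,maxs=0.9,maxr=0.9):
    rv=(R0.inv()*R1).as_rotvec(); 
    if n is None: n=int(np.ceil(max(np.abs(np.array(p1)-p0).max()/(0.025*maxs), np.linalg.norm(np.array(p1)-p0)/(0.025*maxs),np.linalg.norm(rv)/np.radians(5*maxr),1)))
    p=np.array(p0,float);R=R0;out=[]
    for i in range(n):
        f=(i+1)/n; pt=p0+(np.array(p1)-p0)*f; Rt=R0*Ro.from_rotvec(rv*f)
        s=np.round(R.inv().apply(pt-p)/0.025,2); t=np.round(np.degrees((R.inv()*Rt).as_rotvec())/5,2)
        out.append(dict(zip(['x','y','z','ax','ay','az'],[float(v) for v in [*s,*t]])))
        p=p+R.apply(s*0.025); R=R*Ro.from_rotvec(np.radians(t*5))
    return out,p,R
def show(out):
    for i in range(0,len(out),12):
        print(json.dumps([{k:v for k,v in r.items() if v} for r in out[i:i+12]]))
def cur():
    s=log(); return np.array(s['position']),Ro.from_rotvec(s['ee_rot']),s
E
python3 - <<'E'
from plan import *
p,R,s=cur()
o,p,R=rows(p,R,[0.49,-0.295,0.09],down(0)); show(o); print(p,R.as_matrix().round(2).tolist())
E
```

```text
[{"x": -0.24, "y": -0.78, "z": 0.29, "az": -0.8}, {"x": -0.19, "y": -0.8, "z": 0.29, "az": -0.8}, {"x": -0.12, "y": -0.8, "z": 0.29, "az": -0.81}, {"x": -0.08, "y": -0.82, "z": 0.28, "az": -0.8}, {"x": -0.01, "y": -0.82, "z": 0.29, "az": -0.8}, {"x": 0.04, "y": -0.81, "z": 0.29, "az": -0.8}, {"x": 0.1, "y": -0.81, "z": 0.29, "az": -0.8}, {"x": 0.16, "y": -0.81, "z": 0.29, "az": -0.81}, {"x": 0.21, "y": -0.79, "z": 0.29, "az": -0.8}, {"x": 0.26, "y": -0.77, "z": 0.29, "az": -0.8}, {"x": 0.32, "y": -0.75, "z": 0.29, "az": -0.8}, {"x": 0.37, "y": -0.73, "z": 0.28, "az": -0.81}]
[{"x": 0.43, "y": -0.7, "z": 0.29, "az": -0.8}, {"x": 0.47, "y": -0.67, "z": 0.29, "az": -0.8}, {"x": 0.51, "y": -0.63, "z": 0.29, "az": -0.8}, {"x": 0.56, "y": -0.6, "z": 0.29, "az": -0.8}]
[ 0.49002383 -0.29498036  0.08998893] [[1.0, -0.0, 0.0], [-0.0, -1.0, -0.0], [0.0, 0.0, -1.0]]
```

Emit:
{"fn": "send_rows", "kwargs": {
  "series": [
    {"x": -0.24, "y": -0.78, "z": 0.29, "az": -0.8},
    {"x": -0.19, "y": -0.8, "z": 0.29, "az": -0.8},
    {"x": -0.12, "y": -0.8, "z": 0.29, "az": -0.8},
    {"x": -0.08, "y": -0.82, "z": 0.28, "az": -0.8},
    {"x": -0.01, "y": -0.82, "z": 0.29, "az": -0.8},
    {"x": 0.04, "y": -0.81, "z": 0.29, "az": -0.8},
    {"x": 0.1, "y": -0.81, "z": 0.29, "az": -0.8},
    {"x": 0.16, "y": -0.81, "z": 0.29, "az": -0.8},
    {"x": 0.21, "y": -0.79, "z": 0.29, "az": -0.8},
    {"x": 0.26, "y": -0.77, "z": 0.29, "az": -0.8},
    {"x": 0.32, "y": -0.75, "z": 0.29, "az": -0.8},
    {"x": 0.37, "y": -0.73, "z": 0.28, "az": -0.8}
  ],
  "claw": 70,
  "grip_force": 25
}}

```text
validation failed for argument at $.se...
```

Run:
```python
from plan import *
p,R,s=cur();print(p,s['clock'],s['joints'])
o,p,R=rows(p,R,[0.49,-0.295,0.06],down(0)); show(o); print(p,R.as_matrix().round(2).tolist())
```

```text
[ 0.25053894 -0.5175957   0.2055028 ] 1.0 [-1.24098147e+00  2.75890372e-01  1.50488926e+00  7.48482711e-06
  1.36069242e+00 -1.20985997e-01]
[{"x": -0.24, "y": -0.78, "z": 0.36, "az": -0.8}, {"x": -0.19, "y": -0.8, "z": 0.37, "az": -0.8}, {"x": -0.12, "y": -0.8, "z": 0.36, "az": -0.81}, {"x": -0.08, "y": -0.82, "z": 0.36, "az": -0.8}, {"x": -0.01, "y": -0.82, "z": 0.37, "az": -0.8}, {"x": 0.04, "y": -0.81, "z": 0.36, "az": -0.8}, {"x": 0.1, "y": -0.81, "z": 0.37, "az": -0.8}, {"x": 0.16, "y": -0.81, "z": 0.36, "az": -0.81}, {"x": 0.21, "y": -0.79, "z": 0.36, "az": -0.8}, {"x": 0.26, "y": -0.77, "z": 0.37, "az": -0.8}, {"x": 0.32, "y": -0.75, "z": 0.36, "az": -0.8}, {"x": 0.37, "y": -0.73, "z": 0.36, "az": -0.81}]
[{"x": 0.43, "y": -0.7, "z": 0.37, "az": -0.8}, {"x": 0.47, "y": -0.67, "z": 0.36, "az": -0.8}, {"x": 0.51, "y": -0.63, "z": 0.37, "az": -0.8}, {"x": 0.56, "y": -0.6, "z": 0.36, "az": -0.8}]
[ 0.49002521 -0.29498372  0.05998894] [[1.0, -0.0, 0.0], [-0.0, -1.0, -0.0], [0.0, 0.0, -1.0]]
```

Emit:
{"fn": "send_rows", "kwargs": {
  "series": [
    {"x": -0.24, "y": -0.78, "z": 0.29, "ax": 0, "ay": 0, "az": -0.8},
    {"x": -0.19, "y": -0.8, "z": 0.29, "ax": 0, "ay": 0, "az": -0.8},
    {"x": -0.12, "y": -0.8, "z": 0.29, "ax": 0, "ay": 0, "az": -0.8},
    {"x": -0.08, "y": -0.82, "z": 0.28, "ax": 0, "ay": 0, "az": -0.8},
    {"x": -0.01, "y": -0.82, "z": 0.29, "ax": 0, "ay": 0, "az": -0.8},
    {"x": 0.04, "y": -0.81, "z": 0.29, "ax": 0, "ay": 0, "az": -0.8},
    {"x": 0.1, "y": -0.81, "z": 0.29, "ax": 0, "ay": 0, "az": -0.8},
    {"x": 0.16, "y": -0.81, "z": 0.29, "ax": 0, "ay": 0, "az": -0.8},
    {"x": 0.21, "y": -0.79, "z": 0.29, "ax": 0, "ay": 0, "az": -0.8},
    {"x": 0.26, "y": -0.77, "z": 0.29, "ax": 0, "ay": 0, "az": -0.8},
    {"x": 0.32, "y": -0.75, "z": 0.29, "ax": 0, "ay": 0, "az": -0.8},
    {"x": 0.37, "y": -0.73, "z": 0.28, "ax": 0, "ay": 0, "az": -0.8}
  ],
  "claw": 70,
  "grip_force": 25
}}

```text
clock: 2.0
position: [0.4332, -0.3473, 0.1168]
ee_rot: [3.108, -0.39, 0.005]
ft_force: [-0.1, 0.6, -0.1]
width: 0.744
```

```bash
sed -i 's/ for k,v in r.items() if v}/ for k,v in r.items()}/' plan.py
python3 - <<'E'
from plan import *
p,R,s=cur();print(p,s['clock'],s['joints'])
o,p,R=rows(p,R,[0.49,-0.295,0.05],down(0)); show(o); print(p,R.as_matrix().round(2).tolist())
E
```

```text
[ 0.43322907 -0.3472824   0.11682407] 2.0 [-0.79760043  0.30674345  1.6927076  -0.00536213  1.13424441 -0.54558027]
[{"x": 0.33, "y": -0.52, "z": 0.53, "ax": 0.02, "ay": -0.01, "az": -0.57}, {"x": 0.36, "y": -0.51, "z": 0.53, "ax": 0.02, "ay": -0.0, "az": -0.57}, {"x": 0.39, "y": -0.48, "z": 0.54, "ax": 0.02, "ay": -0.01, "az": -0.58}, {"x": 0.41, "y": -0.46, "z": 0.53, "ax": 0.02, "ay": -0.01, "az": -0.57}, {"x": 0.43, "y": -0.44, "z": 0.53, "ax": 0.02, "ay": -0.01, "az": -0.57}]
[ 0.48995277 -0.29509998  0.05012247] [[1.0, -0.0, -0.0], [-0.0, -1.0, -0.0], [-0.0, 0.0, -1.0]]
```

Emit:
{"fn": "send_rows", "kwargs": {
  "series": [
    {"x": 0.33, "y": -0.52, "z": 0.53, "ax": 0.02, "ay": -0.01, "az": -0.57},
    {"x": 0.36, "y": -0.51, "z": 0.53, "ax": 0.02, "ay": 0, "az": -0.57},
    {"x": 0.39, "y": -0.48, "z": 0.54, "ax": 0.02, "ay": -0.01, "az": -0.58},
    {"x": 0.41, "y": -0.46, "z": 0.53, "ax": 0.02, "ay": -0.01, "az": -0.57},
    {"x": 0.43, "y": -0.44, "z": 0.53, "ax": 0.02, "ay": -0.01, "az": -0.57},
    {"x": 0, "y": 0, "z": 0, "ax": 0, "ay": 0, "az": 0}
  ]
}}

```text
clock: 2.5
position: [0.4951, -0.2892, 0.0473]
ee_rot: [-3.141, -0.029, -0.002]
ft_force: [0.2, 0.3, 0.2]
width: 0.742
```

Run:
```python
from plan import *
p,R,s=cur();print(p,s['clock'],s['joints'])
c=cap('wrist','w0'); cap('scene','s2')
o,p,R=rows(p,R,[0.49,-0.297,0.004],down(0)); show(o); print(p,R.as_matrix().round(2).tolist())
```

```text
[ 0.49511856 -0.289249    0.04725617] 2.5 [-6.50820486e-01  4.03216189e-01  1.73857417e+00  1.33941706e-03
  9.98743724e-01 -6.69910005e-01]
[{"x": -0.11, "y": 0.15, "z": 0.86, "ax": -0.0, "ay": -0.01, "az": 0.11}, {"x": -0.1, "y": 0.16, "z": 0.87, "ax": -0.0, "ay": -0.01, "az": 0.1}]
[ 0.49002002 -0.29705988  0.00399856] [[1.0, 0.0, -0.0], [0.0, -1.0, 0.0], [-0.0, -0.0, -1.0]]
```

View pics/w0.png

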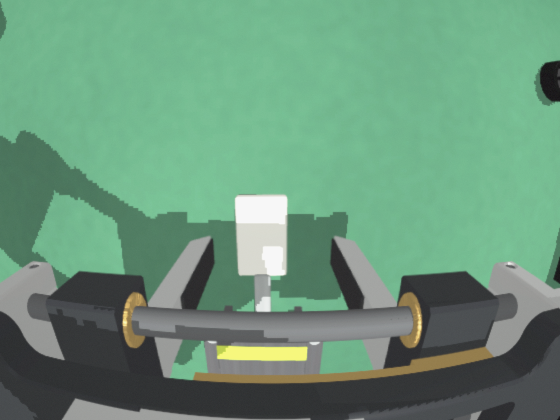

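Emit:
{"fn": "send_rows", "kwargs": {
  "series": [
    {"x": -0.1, "y": 0.15, "z": 0.6, "ax": 0, "ay": 0, "az": 0.1},
    {"x": -0.1, "y": 0.15, "z": 0.5, "ax": 0, "ay": 0, "az": 0.1},
    {"x": 0, "y": 0, "z": 0.3, "ax": 0, "ay": 0, "az": 0},
    {"x": 0, "y": 0, "z": 0.2, "ax": 0, "ay": 0, "az": 0},
    {"x": 0, "y": 0, "z": 0, "ax": 0, "ay": 0, "az": 0}
  ]
}}

```text
clock: 3.02
position: [0.4905, -0.3054, 0.0135]
ee_rot: [3.131, -0.014, 0.015]
ft_force: [0.1, -0.1, -0.3]
width: 0.746
```

Run:
```python
from plan import *
p,R,s=cur();print(p,s['clock'],s['joints'],R.as_matrix().round(3).tolist())
```

```text
[ 0.49048222 -0.30543016  0.01349717] 3.0167 [-0.67571496  0.44127261  1.77772291 -0.00305494  0.90831624 -0.66490219] [[1.0, -0.009, 0.01], [-0.009, -1.0, -0.011], [0.01, 0.011, -1.0]]
```

Emit:
{"fn": "send_rows", "kwargs": {
  "series": [
    {"x": 0, "y": -0.3, "z": 0.2, "ax": 0, "ay": 0, "az": 0},
    {"x": 0, "y": 0, "z": 0.1, "ax": 0, "ay": 0, "az": 0},
    {"x": 0, "y": 0, "z": 0, "ax": 0, "ay": 0, "az": 0}
  ]
}}

```text
clock: 3.27
position: [0.4911, -0.2988, 0.0071]
ee_rot: [3.129, -0.017, 0.019]
ft_force: [-0.2, -0.5, 0.3]
width: 0.743
```

Run:
```python
from plan import *
p,R,s=cur();print(p,s['clock'],s['ft_force'],R.as_matrix().round(3).tolist())
```

```text
[ 0.49109669 -0.29876237  0.0070948 ] 3.2667 [-0.18695773 -0.50829124  0.25428898] [[1.0, -0.011, 0.012], [-0.011, -1.0, -0.013], [0.012, 0.013, -1.0]]
```

Emit:
{"fn": "send_rows", "kwargs": {
  "series": [
    {"x": 0, "y": 0, "z": 0.12, "ax": -0.1, "ay": -0.1, "az": 0},
    {"x": 0, "y": 0, "z": 0.06, "ax": 0, "ay": 0, "az": 0},
    {"x": 0, "y": 0, "z": 0, "ax": 0, "ay": 0, "az": 0}
  ]
}}

```text
clock: 3.52
position: [0.4917, -0.2987, 0.003]
ee_rot: [3.118, -0.016, 0.006]
ft_force: [0.7, 0.1, 1.1]
width: 0.746
```

Emit:
{"fn": "send_rows", "kwargs": {
  "series": [
    {"x": 0, "y": 0, "z": 0, "ax": 0, "ay": 0, "az": 0},
    {"x": 0, "y": 0, "z": 0, "ax": 0, "ay": 0, "az": 0},
    {"x": 0, "y": 0, "z": 0, "ax": 0, "ay": 0, "az": 0},
    {"x": 0, "y": 0, "z": 0, "ax": 0, "ay": 0, "az": 0},
    {"x": 0, "y": 0, "z": 0, "ax": 0, "ay": 0, "az": 0},
    {"x": 0, "y": 0, "z": 0, "ax": 0, "ay": 0, "az": 0}
  ],
  "claw": 20,
  "grip_force": 30
}}

```text
clock: 4.02
position: [0.492, -0.2984, 0.0032]
ee_rot: [3.118, -0.015, 0.005]
ft_force: [-0.3, -0.1, -1.1]
width: 0.381
```

Run:
```python
from plan import *
p,R,s=cur();print(p,s['clock'],s['width']*94,s['ft_force'],R.as_matrix().round(3).tolist())
```

```text
[ 0.49199632 -0.29844313  0.00320257] 4.0167 35.83915803636417 [-0.29395443 -0.06083082 -1.11317954] [[1.0, -0.01, 0.003], [-0.01, -1.0, -0.023], [0.004, 0.023, -1.0]]
```

Emit:
{"fn": "send_rows", "kwargs": {
  "series": [
    {"x": 0, "y": -0.4, "z": -0.02, "ax": 0, "ay": 0, "az": 0},
    {"x": 0, "y": -0.7, "z": -0.02, "ax": 0, "ay": 0, "az": 0},
    {"x": 0, "y": -0.7, "z": -0.02, "ax": 0, "ay": 0, "az": 0},
    {"x": 0, "y": -0.7, "z": -0.02, "ax": 0, "ay": 0, "az": 0},
    {"x": 0, "y": -0.7, "z": -0.02, "ax": 0, "ay": 0, "az": 0},
    {"x": 0, "y": -0.7, "z": -0.02, "ax": 0, "ay": 0, "az": 0},
    {"x": 0, "y": -0.7, "z": -0.02, "ax": 0, "ay": 0, "az": 0},
    {"x": 0, "y": -0.5, "z": -0.01, "ax": 0, "ay": 0, "az": 0},
    {"x": 0, "y": -0.3, "z": 0, "ax": 0, "ay": 0, "az": 0},
    {"x": 0, "y": 0, "z": 0, "ax": 0, "ay": 0, "az": 0}
  ]
}}

```text
clock: 4.85
position: [0.4923, -0.155, 0.0033]
ee_rot: [3.117, -0.02, 0.006]
ft_force: [0.4, -0.1, -0.9]
width: 0.38
```

Run:
```python
from plan import *
p,R,s=cur();print(p,s['clock'],s['width']*94,s['ft_force'],R.as_matrix().round(3).tolist(),s['joints'])
cap('wrist','w1');cap('scene','s3')
```

```text
[ 0.49231845 -0.15501922  0.00326294] 4.85 35.742618655929874 [ 0.44419812 -0.11797717 -0.90712377] [[1.0, -0.013, 0.004], [-0.013, -1.0, -0.024], [0.004, 0.024, -1.0]] [-0.42437562  0.38331091  1.92296817 -0.02782555  0.82205265 -0.39301004]
```

View pics/s3.png

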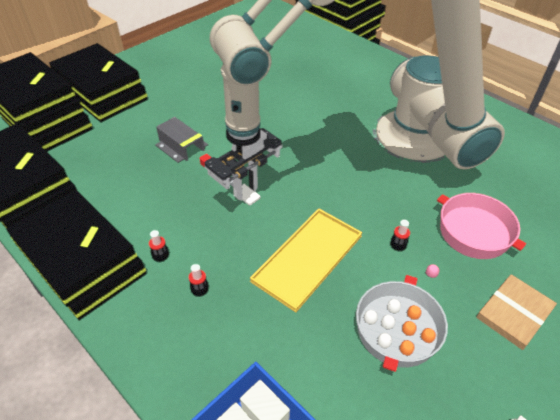

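Emit:
{"fn": "send_rows", "kwargs": {
  "series": [
    {"x": 0, "y": 0, "z": 0, "ax": 0, "ay": 0, "az": 0},
    {"x": 0, "y": 0, "z": 0, "ax": 0, "ay": 0, "az": 0},
    {"x": 0, "y": 0, "z": 0, "ax": 0, "ay": 0, "az": 0},
    {"x": 0, "y": 0, "z": -0.1, "ax": 0, "ay": 0, "az": 0},
    {"x": 0, "y": 0, "z": -0.5, "ax": 0.3, "ay": 0, "az": 0},
    {"x": 0, "y": 0.1, "z": -0.8, "ax": 0, "ay": 0, "az": 0},
    {"x": 0, "y": 0.8, "z": -0.5, "ax": 0, "ay": 0, "az": 0},
    {"x": 0, "y": 0.9, "z": 0, "ax": 0, "ay": 0, "az": 0},
    {"x": 0, "y": 0.9, "z": 0, "ax": 0, "ay": 0, "az": 0},
    {"x": 0, "y": 0.9, "z": 0, "ax": 0, "ay": 0, "az": 0},
    {"x": 0, "y": 0.8, "z": 0, "ax": 0, "ay": 0, "az": 0},
    {"x": 0, "y": 0, "z": 0, "ax": 0, "ay": 0, "az": 0}
  ],
  "claw": 70
}}

```text
clock: 5.95
position: [0.4916, -0.2767, 0.0548]
ee_rot: [3.14, -0.027, 0.012]
ft_force: [0.9, 0.2, 0.5]
width: 0.742
```

```bash
cat > pad.py <<'E'
from plan import *
# red handle from scene/top
for n in ['scene','top']:
    c=cap(n,n+'p');P,ok=cloud(c);hsv=cv2.cvtColor(c['frame'],cv2.COLOR_BGR2HSV)
    b=ok&(np.abs(P[...,0]-0.49)<0.07)&(np.abs(P[...,1]+0.22)<.125)
    m=b&((hsv[...,0]<8)|(hsv[...,0]>172))&(hsv[...,1]>150)&(P[...,2]>0.022)&(P[...,2]<0.035)
    if m.sum()>5: print(n,'handle',m.sum(),cv2.minAreaRect((P[m][:,:2]*1000).astype(np.float32)),np.median(P[m],0))
    m=b&(hsv[...,1]<70)&(hsv[...,2]>150)&(P[...,2]>0.006)&(P[...,2]<0.016)
    if m.sum()>5: print(n,'blade',m.sum(),cv2.minAreaRect((P[m][:,:2]*1000).astype(np.float32)),np.median(P[m],0))
p,R,s=cur();print(p,s['clock'],s['width']*94,R.as_matrix().round(3).tolist())
E
python3 pad.py; python3 -c "
from h import *
cap('wrist','w2')"
```

```text
scene handle 194 ((495.4373779296875, -277.3049011230469), (25.00331687927246, 82.64146423339844), 0.008867019787430763) [ 0.49520523 -0.2743208   0.02482897]
scene blade 357 ((495.5265808105469, -178.44070434570312), (118.0873794555664, 38.00463104248047), 88.34618377685547) [ 0.49628517 -0.16035935  0.0094584 ]
top blade 211 ((493.43670654296875, -157.8031005859375), (66.96958923339844, 36.32194900512695), 89.06310272216797) [ 0.49415039 -0.15684883  0.01043984]
[ 0.49057129 -0.27298503  0.05434765] 6.05 69.99180082225956 [[1.0, -0.017, 0.006], [-0.017, -1.0, 0.002], [0.006, -0.002, -1.0]]
```

View pics/scenep.png

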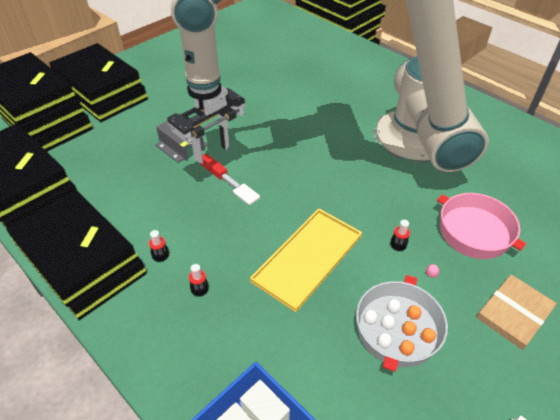

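View pics/w2.png

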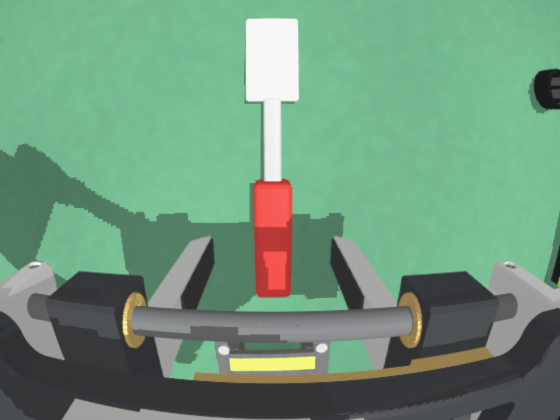

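```bash
cat > kin.py <<'E'
from plan import *
from scipy.optimize import least_squares
def rot(a,t): return Ro.from_rotvec(np.array(a,float)*t)
X,Y,Z=np.eye(3)
def fk(q,k):
    h,d,a0,L1,a3,L2,Lt,s4,yo=k
    A=rot(Z,q[0]); p=A.apply([a0,d,h])
    A=A*rot(Y,q[1]); p=p+A.apply([0,0,L1])
    A=A*rot(Y,q[2]); p=p+A.apply([a3,0,L2])
    A=A*rot(Z,s4*q[3])*rot(Y,q[4])*rot(Z,q[5]+yo)
    return p+A.apply([0,0,Lt]),A
def data():
    D=[json.loads(l) for l in open('log.jsonl')]; return D
def fit():
    D=data()
    def res(k):
        r=[]
        for s in D:
            p,A=fk(s['joints'],k); r+=list((p-s['position'])*1000); r+=list((A.inv()*Ro.from_rotvec(s['ee_rot'])).as_rotvec()*300)
        r+=list((np.array(k[:7])-[.3,0,0,.45,0,.45,.3])*0.1)
        return r
    best=None
    for s4 in (1,-1):
        f=least_squares(lambda k:res([*k[:7],s4,k[7]]),[.3,.069,0,.45,0,.45,.3,0],x_scale=0.1)
        if best is None or f.cost<best[1]: best=([*f.x[:7],s4,f.x[7]],f.cost)
        print(s4,f.cost,f.x.round(4),np.abs(f.fun).max())
    return best[0]
if __name__=='__main__':
    k=fit(); json.dump([float(v) for v in k],open('kin.json','w'))
E
python3 kin.py; wc -l log.jsonl
```

```text
1 0.0003819312308489595 [0.1368 0.0694 0.     0.6297 0.0604 0.4211 0.3903 3.1416] 0.017969954697650743
-1 251.62018473029946 [-4.9900e-01  6.8600e-02  1.0000e-04  6.4800e-01  5.0800e-02  4.1350e-01
 -2.1660e-01  3.1339e+00] 11.2792961166699
9 log.jsonl
```

```bash
cat > ik.py <<'E'
from kin import *
K=json.load(open('kin.json'))
LO=np.array([-2.89,-.75,.22,-1.18,.11,-2.7]);HI=np.array([2.89,2.08,2.7,4.32,2.71,2.7])
def ik(p,R,q0):
    def r(q):
        a,A=fk(q,K); return np.r_[(a-p)*10,(A.inv()*R).as_rotvec()*3]
    f=least_squares(r,np.clip(q0,LO+1e-3,HI-1e-3),bounds=(LO,HI)); return f.x,np.linalg.norm(f.fun)
def padR(phi,th,flip=False):
    # paddle x: heading phi deg, pitched down th deg. tool -y = paddle x (flip: +y)
    a,t=np.radians(phi),np.radians(th)
    px=np.array([np.cos(a)*np.cos(t),np.sin(a)*np.cos(t),-np.sin(t)]); 
    py=np.array([-np.sin(a),np.cos(a),0]); pz=np.cross(px,py)
    P=np.stack([px,py,pz],1); T=np.stack([py if flip else -py, px if flip else -px, -pz],1)
    return P,Ro.from_matrix(T)
TUB=np.array([.529,.325])
def tcp_for_tip(tip,phi,th,xg=-.06,flip=False):
    P,R=padR(phi,th,flip); return tip+P@(np.array([xg,0,.004])-np.array([.1,0,.005])),R
E
cat > scan.py <<'E'
from ik import *
for flip in (False,True):
  for phi in range(0,360,20):
    # start flat high above tub
    best=None
    P,R=padR(phi,0,flip)
    ps,_=tcp_for_tip(np.r_[TUB,0.25],phi,0,flip=flip)
    for j6 in (-2,0,2):
        q,e=ik(ps,R,[.5,.3,1.7,0,1,j6])
        if best is None or e<best[1]: best=(q,e)
    q,e=best
    if e>1e-2: continue
    ths=[]
    for th in range(5,91,5):
        p,R=tcp_for_tip(np.r_[TUB,0.25-0.235*th/90],phi,th,flip=flip)
        q2,e=ik(p,R,q)
        if e>5e-3 or np.abs(q2-q).max()>0.6: break
        q=q2; ths=(th,q)
    if ths: 
        m=np.minimum(ths[1]-LO,HI-ths[1])
        print(flip,phi,ths[0],ths[1].round(2),'minmargin',m.min().round(2))
E
python3 scan.py
```

```text
False 0 85 [0.27 1.14 0.73 0.64 2.67 2.18] minmargin 0.04
False 20 75 [0.41 1.05 0.71 0.13 2.68 1.7 ] minmargin 0.03
False 40 75 [ 0.53  1.06  0.7  -0.36  2.66  1.2 ] minmargin 0.05
False 60 90 [ 0.67  1.22  0.64 -0.95  2.67  0.68] minmargin 0.04
False 80 90 [ 0.8   1.12  0.89 -1.02  2.41  0.69] minmargin 0.16
False 100 90 [ 0.91  1.02  1.18 -1.09  2.15  0.77] minmargin 0.09
False 120 85 [ 0.99  0.84  1.5  -1.17  1.84  0.84] minmargin 0.01
False 140 60 [ 0.86  0.44  1.71 -1.13  1.28  0.51] minmargin 0.05
False 160 50 [ 0.72  0.28  1.78 -1.04  0.89  0.1 ] minmargin 0.14
False 180 50 [ 0.62  0.2   1.89 -1.06  0.54 -0.14] minmargin 0.12
False 200 50 [ 0.48  0.15  1.96 -0.55  0.19 -0.95] minmargin 0.08
False 220 45 [ 0.35  0.16  1.86  0.61  0.44 -2.38] minmargin 0.32
False 240 35 [ 0.34  0.24  1.62  0.51  0.86 -2.53] minmargin 0.17
False 260 25 [ 0.41  0.32  1.42  0.39  1.18 -2.66] minmargin 0.04
False 280 5 [ 0.62  0.42  1.19  0.08  1.5  -2.7 ] minmargin 0.0
False 340 90 [0.14 1.11 0.93 0.86 2.48 2.32] minmargin 0.23
True 0 85 [ 0.27  1.14  0.73  0.64  2.67 -0.96] minmargin 0.04
True 20
[... 197 characters left out ...]
[ 0.36  0.36  1.3  -0.23  1.36  2.67] minmargin 0.03
True 160 30 [ 0.51  0.3   1.49 -0.45  1.04  2.6 ] minmargin 0.1
True 180 45 [ 0.58  0.21  1.8  -0.78  0.59  2.7 ] minmargin 0.0
True 200 50 [ 0.48  0.15  1.96 -0.55  0.19  2.19] minmargin 0.08
True 220 85 [ 0.06  0.71  2.68  2.5   1.69 -1.72] minmargin 0.02
True 240 90 [-0.25  0.78  2.49  1.85  1.61 -1.7 ] minmargin 0.21
True 260 90 [-0.28  0.75  2.18  1.47  1.59 -1.35] minmargin 0.52
True 280 90 [-0.21  0.8   1.85  1.22  1.75 -1.12] minmargin 0.85
True 300 90 [-0.11  0.89  1.53  1.06  1.97 -0.96] minmargin 0.74
True 320 90 [ 0.01  1.    1.22  0.95  2.22 -0.87] minmargin 0.49
True 340 90 [ 0.14  1.11  0.93  0.86  2.48 -0.82] minmargin 0.23
```

Emit:
{"fn": "send_rows", "kwargs": {
  "series": [
    {"x": 0, "y": 0, "z": -0.3, "ax": 0, "ay": 0, "az": 1},
    {"x": 0, "y": 0, "z": -0.2, "ax": 0, "ay": 0, "az": 1},
    {"x": 0, "y": 0, "z": 0, "ax": 0, "ay": 0, "az": 1},
    {"x": 0, "y": 0, "z": 0, "ax": 0, "ay": 0, "az": 1},
    {"x": 0, "y": 0, "z": 0, "ax": 0, "ay": 0, "az": 1},
    {"x": 0, "y": 0, "z": 0, "ax": 0, "ay": 0, "az": 1},
    {"x": 0, "y": 0, "z": 0, "ax": 0, "ay": 0, "az": 1},
    {"x": 0, "y": 0, "z": 0, "ax": 0, "ay": 0, "az": 1},
    {"x": 0, "y": 0, "z": 0, "ax": 0, "ay": 0, "az": 1},
    {"x": 0, "y": 0, "z": 0, "ax": 0, "ay": 0, "az": 1},
    {"x": 0, "y": 0, "z": 0, "ax": 0, "ay": 0, "az": 1},
    {"x": 0, "y": 0, "z": 0, "ax": 0, "ay": 0, "az": 1}
  ]
}}

```text
clock: 7.1
position: [0.4854, -0.25, 0.0656]
ee_rot: [-2.668, 1.635, 0.022]
ft_force: [-0.7, 0.3, -0.6]
width: 0.746
```

Emit:
{"fn": "send_rows", "kwargs": {
  "series": [
    {"x": 0, "y": 0, "z": 0, "ax": 0, "ay": 0, "az": 1},
    {"x": 0, "y": 0, "z": 0, "ax": 0, "ay": 0, "az": 1},
    {"x": 0, "y": 0, "z": 0, "ax": 0, "ay": 0, "az": 1},
    {"x": 0, "y": 0, "z": 0, "ax": 0, "ay": 0, "az": 1},
    {"x": 0, "y": 0, "z": 0, "ax": 0, "ay": 0, "az": 1},
    {"x": 0, "y": 0, "z": 0, "ax": 0, "ay": 0, "az": 1},
    {"x": 0, "y": 0, "z": 0, "ax": 0, "ay": 0, "az": 1},
    {"x": 0, "y": 0, "z": 0, "ax": 0, "ay": 0, "az": 1},
    {"x": 0, "y": 0, "z": 0, "ax": 0, "ay": 0, "az": 1},
    {"x": 0, "y": 0, "z": 0, "ax": 0, "ay": 0, "az": 1},
    {"x": 0, "y": 0, "z": 0, "ax": 0, "ay": 0, "az": 1},
    {"x": 0, "y": 0, "z": 0, "ax": 0, "ay": 0, "az": 1}
  ]
}}

```text
clock: 8.1
position: [0.4802, -0.2266, 0.0644]
ee_rot: [1.446, -2.788, -0.056]
ft_force: [-0.2, -0.3, -0.4]
width: 0.746
```

Emit:
{"fn": "send_rows", "kwargs": {
  "series": [
    {"x": 0, "y": 0, "z": 0, "ax": 0, "ay": 0, "az": 1},
    {"x": 0, "y": 0, "z": 0, "ax": 0, "ay": 0, "az": 1},
    {"x": 0, "y": 0, "z": 0, "ax": 0, "ay": 0, "az": 1},
    {"x": 0, "y": 0, "z": 0, "ax": 0, "ay": 0, "az": 1},
    {"x": 0, "y": 0, "z": 0, "ax": 0, "ay": 0, "az": 1},
    {"x": 0, "y": 0, "z": 0, "ax": 0, "ay": 0, "az": 1},
    {"x": 0, "y": 0, "z": 0, "ax": 0, "ay": 0, "az": 1},
    {"x": 0, "y": 0, "z": 0, "ax": 0, "ay": 0, "az": 1}
  ]
}}

```text
clock: 8.77
position: [0.4763, -0.2113, 0.0637]
ee_rot: [0.364, -3.1, -0.068]
ft_force: [0.3, -0.5, 0.9]
width: 0.745
```

```bash
python3 - <<'E'
from plan import *
p,R,s=cur();print(p,s['clock'],s['joints'],R.as_matrix().round(3).tolist())
o,p,R=rows(p,R,[0.492,-0.281,0.03],down(180)); show(o); print(p,R.as_matrix().round(2).tolist())
E
python3 kin.py
```

```text
[ 0.47627537 -0.21127701  0.0636579 ] 8.7667 [-0.56734734  0.3383923   1.79975422  0.02478964  1.04590379  2.32755283] [[-0.973, -0.231, -0.024], [-0.232, 0.972, 0.041], [0.014, 0.045, -0.999]]
[{"x": 0.0, "y": -0.73, "z": 0.3, "ax": 0.12, "ay": -0.06, "az": 0.67}, {"x": -0.03, "y": -0.72, "z": 0.32, "ax": 0.13, "ay": -0.05, "az": 0.67}, {"x": -0.08, "y": -0.72, "z": 0.32, "ax": 0.12, "ay": -0.06, "az": 0.67}, {"x": -0.12, "y": -0.71, "z": 0.32, "ax": 0.13, "ay": -0.05, "az": 0.67}]
[ 0.49203603 -0.28096389  0.03009508] [[-1.0, 0.0, -0.0], [0.0, 1.0, -0.0], [0.0, -0.0, -1.0]]
1 0.0003819314971067486 [0.1368 0.0694 0.     0.6297 0.0604 0.4211 0.3903 3.1416] 0.017969955347783544
-1 562.5069209355861 [-0.21    0.0685 -0.0159  0.7043  0.0786  0.4199  0.098  -3.146 ] 15.210277168107938
```

Emit:
{"fn": "send_rows", "kwargs": {
  "series": [
    {"x": 0, "y": -0.7, "z": 0.2, "ax": 0.12, "ay": -0.06, "az": 0.67},
    {"x": -0.03, "y": -0.7, "z": 0.2, "ax": 0.13, "ay": -0.05, "az": 0.67},
    {"x": -0.08, "y": -0.7, "z": 0.2, "ax": 0.12, "ay": -0.06, "az": 0.67},
    {"x": -0.12, "y": -0.65, "z": 0.2, "ax": 0.13, "ay": -0.05, "az": 0.6},
    {"x": 0, "y": 0, "z": 0, "ax": 0, "ay": 0, "az": 0}
  ]
}}

```text
clock: 9.18
position: [0.4906, -0.2701, 0.041]
ee_rot: [0.001, -3.139, -0.005]
ft_force: [0.3, -0.3, -0.3]
width: 0.746
```

Run:
```python
from plan import *
p,R,s=cur();print(p,s['clock'],s['joints'],R.as_matrix().round(3).tolist())
o,p,R=rows(p,R,[0.492,-0.281,0.02],down(180),n=3); show(o); print(p,R.as_matrix().round(2).tolist())
```

```text
[ 0.49059183 -0.27008073  0.04099539] 9.1833 [-6.28403793e-01  3.95660308e-01  1.77164001e+00  1.57556465e-03
  9.78148171e-01  2.51152629e+00] [[-1.0, -0.001, -0.002], [-0.001, 1.0, 0.003], [0.002, 0.003, -1.0]]
[{"x": -0.02, "y": -0.15, "z": 0.28, "ax": 0.01, "ay": -0.01, "az": 0.0}, {"x": -0.02, "y": -0.14, "z": 0.28, "ax": 0.02, "ay": -0.01, "az": 0.01}, {"x": -0.02, "y": -0.15, "z": 0.28, "ax": 0.01, "ay": -0.01, "az": -0.0}]
[ 0.49206609 -0.28103459  0.01996956] [[-1.0, 0.0, 0.0], [0.0, 1.0, -0.0], [-0.0, -0.0, -1.0]]
```

Emit:
{"fn": "send_rows", "kwargs": {
  "series": [
    {"x": -0.02, "y": -0.12, "z": 0.25, "ax": 0, "ay": 0, "az": 0},
    {"x": -0.02, "y": -0.1, "z": 0.3, "ax": 0, "ay": 0, "az": 0},
    {"x": -0.01, "y": -0.08, "z": 0.3, "ax": 0, "ay": 0, "az": 0},
    {"x": 0, "y": 0, "z": 0.25, "ax": 0, "ay": 0, "az": 0},
    {"x": 0, "y": 0, "z": 0.1, "ax": 0, "ay": 0, "az": 0},
    {"x": 0, "y": 0, "z": 0, "ax": 0, "ay": 0, "az": 0}
  ]
}}

```text
clock: 9.68
position: [0.4901, -0.2712, 0.0078]
ee_rot: [0.013, -3.136, -0.014]
ft_force: [-0.7, 0.1, 0.1]
width: 0.744
```

Run:
```python
from plan import *
p,R,s=cur();print(p,s['clock'],s['joints'],R.as_matrix().round(3).tolist())
cap('scene','s5')
```

```text
[ 0.49007459 -0.27119087  0.00780452] 9.6833 [-0.63221314  0.43805865  1.80302817  0.00462163  0.91067823  2.49801375] [[-1.0, -0.008, -0.006], [-0.009, 1.0, 0.009], [0.006, 0.009, -1.0]]
```

Emit:
{"fn": "send_rows", "kwargs": {
  "series": [
    {"x": 0, "y": -0.3, "z": 0, "ax": 0, "ay": 0, "az": 0},
    {"x": 0, "y": -0.2, "z": 0.05, "ax": 0, "ay": 0, "az": 0},
    {"x": 0, "y": 0, "z": 0.07, "ax": 0, "ay": 0, "az": 0},
    {"x": 0, "y": 0, "z": 0, "ax": 0, "ay": 0, "az": 0}
  ]
}}

```text
clock: 10.07
position: [0.4907, -0.2853, 0.0053]
ee_rot: [0.014, -3.137, -0.012]
ft_force: [-0.1, -0.4, -0.1]
width: 0.742
```

Run:
```python
from plan import *
p,R,s=cur();print(p,s['clock'],s['ft_force'],R.as_matrix().round(3).tolist())
```

```text
[ 0.49074349 -0.2852753   0.00534304] 10.0667 [-0.06721297 -0.38864076 -0.08424858] [[-1.0, -0.009, -0.005], [-0.009, 1.0, 0.008], [0.005, 0.008, -1.0]]
```

Emit:
{"fn": "send_rows", "kwargs": {
  "series": [
    {"x": 0, "y": 0, "z": 0.07, "ax": 0, "ay": 0, "az": 0},
    {"x": 0, "y": 0, "z": 0, "ax": 0, "ay": 0, "az": 0}
  ]
}}

```text
clock: 10.23
position: [0.4909, -0.2859, 0.0037]
ee_rot: [0.013, -3.138, -0.012]
ft_force: [0.4, 0.5, 0.3]
width: 0.744
```

Emit:
{"fn": "send_rows", "kwargs": {
  "series": [
    {"x": 0, "y": 0, "z": 0, "ax": 0, "ay": 0, "az": 0},
    {"x": 0, "y": 0, "z": 0, "ax": 0, "ay": 0, "az": 0},
    {"x": 0, "y": 0, "z": 0, "ax": 0, "ay": 0, "az": 0},
    {"x": 0, "y": 0, "z": 0, "ax": 0, "ay": 0, "az": 0},
    {"x": 0, "y": 0, "z": 0, "ax": 0, "ay": 0, "az": 0},
    {"x": 0, "y": 0, "z": 0, "ax": 0, "ay": 0, "az": 0},
    {"x": 0, "y": 0, "z": 0, "ax": 0, "ay": 0, "az": 0}
  ],
  "claw": 10,
  "grip_force": 50
}}

```text
clock: 10.82
position: [0.491, -0.2856, 0.004]
ee_rot: [0.014, -3.138, -0.012]
ft_force: [0.2, -0.1, -0.0]
width: 0.281
```

Run:
```python
from plan import *
p,R,s=cur();print(p,s['clock'],s['width']*94,s['ft_force'],R.as_matrix().round(3).tolist())
```

```text
[ 0.49098173 -0.28555836  0.00401468] 10.8167 26.398835577402256 [ 0.24380637 -0.10202716 -0.0037826 ] [[-1.0, -0.009, -0.004], [-0.009, 1.0, 0.007], [0.004, 0.007, -1.0]]
```

```bash
cat > stA.py <<'E'
from ik import *
p,R,s=cur();print(p,s['clock'],np.round(s['joints'],2),s['width']*94)
h=np.degrees(np.arctan2(*R.as_matrix()[[1,0],0])); 
if h>100: h-=360
print('heading',h)
hT=15.; n=int(np.ceil((hT-h)/4.8)); pT=np.array([.56,.12,.24])
# heading h -> hT, via piecewise
pts_=[]
o=[];pc,Rc=p,R
for i in range(min(n,12)):
    f=(i+1)/n
    tgt=p+(pT-p)*f; tgt[2]=min(p[2]+0.02*(i+1),pT[2])
    if p[2]<0.03 and i<3: hh=h;
    else: hh=h+(hT-h)*f if p[2]>0.03 else h+(i-2)*4.8
    a,pc,Rc=rows(pc,Rc,tgt,down(hh),n=1); o+=a
show(o); print(n)
E
python3 stA.py
```

```text
[ 0.49098173 -0.28555836  0.00401468] 10.8167 [-0.65  0.45  1.79  0.    0.91  2.48] 26.398835577402256
heading -179.50403310208864
[{"x": -0.07, "y": 0.4, "z": -0.8, "ax": 0.09, "ay": -0.04, "az": -0.0}, {"x": -0.07, "y": 0.4, "z": -0.8, "ax": -0.0, "ay": -0.0, "az": -0.0}, {"x": -0.07, "y": 0.39, "z": -0.8, "ax": -0.0, "ay": -0.0, "az": -0.0}, {"x": -0.07, "y": 0.4, "z": -0.8, "ax": -0.0, "ay": -0.0, "az": -0.96}, {"x": -0.1, "y": 0.38, "z": -0.8, "ax": -0.0, "ay": -0.0, "az": -0.96}, {"x": -0.14, "y": 0.38, "z": -0.8, "ax": -0.0, "ay": -0.0, "az": -0.96}, {"x": -0.16, "y": 0.36, "z": -0.8, "ax": -0.0, "ay": -0.0, "az": -0.96}, {"x": -0.2, "y": 0.35, "z": -0.8, "ax": -0.0, "ay": -0.0, "az": -0.96}, {"x": -0.23, "y": 0.34, "z": -0.8, "ax": -0.0, "ay": -0.0, "az": -0.96}, {"x": -0.25, "y": 0.31, "z": -0.8, "ax": -0.0, "ay": -0.0, "az": -0.96}, {"x": -0.28, "y": 0.29, "z": -0.8, "ax": -0.0, "ay": -0.0, "az": -0.96}, {"x": -0.3, "y": 0.26, "z": -0.64, "ax": -0.0, "ay": -0.0, "az": -0.96}]
41
```

Emit:
{"fn": "send_rows", "kwargs": {
  "series": [
    {"x": 0, "y": 0, "z": -0.5, "ax": 0, "ay": 0, "az": 0},
    {"x": 0, "y": 0.1, "z": -0.8, "ax": 0, "ay": 0, "az": 0},
    {"x": -0.07, "y": 0.39, "z": -0.8, "ax": 0, "ay": 0, "az": 0},
    {"x": -0.07, "y": 0.4, "z": -0.8, "ax": 0, "ay": 0, "az": -0.96},
    {"x": -0.1, "y": 0.38, "z": -0.8, "ax": 0, "ay": 0, "az": -0.96},
    {"x": -0.14, "y": 0.38, "z": -0.8, "ax": 0, "ay": 0, "az": -0.96},
    {"x": -0.16, "y": 0.36, "z": -0.8, "ax": 0, "ay": 0, "az": -0.96},
    {"x": -0.2, "y": 0.35, "z": -0.8, "ax": 0, "ay": 0, "az": -0.96},
    {"x": -0.23, "y": 0.34, "z": -0.8, "ax": 0, "ay": 0, "az": -0.96},
    {"x": -0.25, "y": 0.31, "z": -0.8, "ax": 0, "ay": 0, "az": -0.96},
    {"x": -0.28, "y": 0.29, "z": -0.8, "ax": 0, "ay": 0, "az": -0.96},
    {"x": -0.3, "y": 0.26, "z": -0.64, "ax": 0, "ay": 0, "az": -0.96}
  ]
}}

```text
clock: 11.82
position: [0.5033, -0.1807, 0.236]
ee_rot: [1.213, -2.886, -0.035]
ft_force: [0.0, -0.5, -0.9]
width: 0.272
```

```bash
python3 stA.py; python3 -c "
from h import *
cap('wrist','w4')"
```

```text
[ 0.50329604 -0.1806726   0.23602341] 11.8167 [-0.48  0.21  1.52  0.01  1.44  1.87] 25.523004948551193
heading -134.40857682920628
[{"x": -0.32, "y": 0.22, "z": -0.15, "ax": 0.28, "ay": -0.01, "az": -0.93}, {"x": -0.33, "y": 0.18, "z": -0.0, "ax": 0.0, "ay": 0.0, "az": -0.94}, {"x": -0.35, "y": 0.16, "z": -0.0, "ax": 0.0, "ay": 0.0, "az": -0.93}, {"x": -0.36, "y": 0.13, "z": -0.0, "ax": 0.0, "ay": 0.0, "az": -0.94}, {"x": -0.37, "y": 0.1, "z": -0.0, "ax": 0.0, "ay": 0.0, "az": -0.93}, {"x": -0.38, "y": 0.07, "z": -0.0, "ax": 0.0, "ay": 0.0, "az": -0.93}, {"x": -0.38, "y": 0.04, "z": -0.0, "ax": 0.0, "ay": 0.0, "az": -0.94}, {"x": -0.38, "y": 0.0, "z": -0.0, "ax": 0.0, "ay": 0.0, "az": -0.93}, {"x": -0.38, "y": -0.02, "z": -0.0, "ax": 0.0, "ay": 0.0, "az": -0.93}, {"x": -0.38, "y": -0.06, "z": -0.0, "ax": 0.0, "ay": 0.0, "az": -0.94}, {"x": -0.37, "y": -0.08, "z": -0.0, "ax": 0.0, "ay": 0.0, "az": -0.93}, {"x": -0.37, "y": -0.12, "z": -0.0, "ax": 0.0, "ay": 0.01, "az": -0.94}]
32
```

View pics/w4.png

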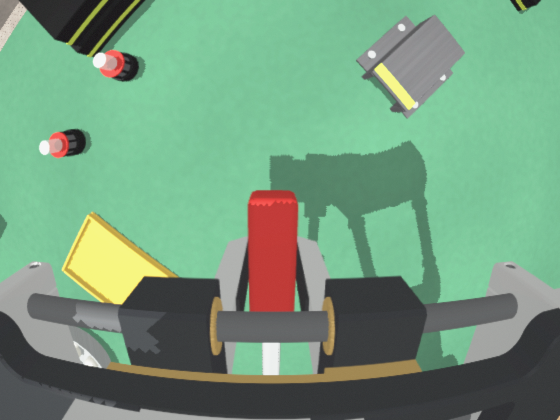

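Emit:
{"fn": "send_rows", "kwargs": {
  "series": [
    {"x": -0.32, "y": 0.22, "z": 0, "ax": 0.2, "ay": 0, "az": -0.93},
    {"x": -0.33, "y": 0.18, "z": 0, "ax": 0, "ay": 0, "az": -0.94},
    {"x": -0.35, "y": 0.16, "z": 0, "ax": 0, "ay": 0, "az": -0.94},
    {"x": -0.36, "y": 0.13, "z": 0, "ax": 0, "ay": 0, "az": -0.94},
    {"x": -0.37, "y": 0.1, "z": 0, "ax": 0, "ay": 0, "az": -0.94},
    {"x": -0.38, "y": 0.07, "z": 0, "ax": 0, "ay": 0, "az": -0.94},
    {"x": -0.38, "y": 0.04, "z": 0, "ax": 0, "ay": 0, "az": -0.94},
    {"x": -0.38, "y": 0, "z": 0, "ax": 0, "ay": 0, "az": -0.94},
    {"x": -0.38, "y": -0.02, "z": 0, "ax": 0, "ay": 0, "az": -0.94},
    {"x": -0.38, "y": -0.06, "z": 0, "ax": 0, "ay": 0, "az": -0.94},
    {"x": -0.37, "y": -0.08, "z": 0, "ax": 0, "ay": 0, "az": -0.94},
    {"x": -0.37, "y": -0.12, "z": 0, "ax": 0, "ay": 0, "az": -0.94}
  ]
}}

```text
clock: 12.87
position: [0.5214, -0.0647, 0.2307]
ee_rot: [2.464, -1.942, -0.011]
ft_force: [0.1, -0.3, -2.0]
width: 0.271
```

```bash
python3 stA.py
```

```text
[ 0.52136266 -0.06470957  0.23067426] 12.8667 [-0.26  0.19  1.56 -0.    1.4   1.08] 25.446024293155887
heading -76.48310976884748
[{"x": -0.34, "y": -0.16, "z": -0.37, "ax": 0.09, "ay": 0.04, "az": -0.91}, {"x": -0.33, "y": -0.19, "z": -0.0, "ax": -0.0, "ay": 0.0, "az": -0.92}, {"x": -0.31, "y": -0.21, "z": -0.0, "ax": -0.0, "ay": -0.0, "az": -0.91}, {"x": -0.29, "y": -0.24, "z": -0.0, "ax": -0.0, "ay": -0.0, "az": -0.92}, {"x": -0.28, "y": -0.26, "z": -0.0, "ax": -0.0, "ay": -0.0, "az": -0.91}, {"x": -0.25, "y": -0.28, "z": -0.0, "ax": -0.0, "ay": -0.0, "az": -0.92}, {"x": -0.23, "y": -0.3, "z": -0.0, "ax": -0.0, "ay": -0.0, "az": -0.91}, {"x": -0.2, "y": -0.32, "z": -0.0, "ax": -0.0, "ay": -0.0, "az": -0.92}, {"x": -0.18, "y": -0.33, "z": -0.0, "ax": -0.0, "ay": -0.0, "az": -0.91}, {"x": -0.15, "y": -0.35, "z": -0.0, "ax": -0.0, "ay": -0.0, "az": -0.92}, {"x": -0.12, "y": -0.35, "z": -0.0, "ax": -0.0, "ay": -0.0, "az": -0.91}, {"x": -0.1, "y": -0.37, "z": -0.0, "ax": -0.0, "ay": -0.0, "az": -0.92}]
20
```

Emit:
{"fn": "send_rows", "kwargs": {
  "series": [
    {"x": -0.34, "y": -0.16, "z": -0.3, "ax": 0.09, "ay": 0, "az": -0.95},
    {"x": -0.33, "y": -0.19, "z": 0, "ax": 0, "ay": 0, "az": -0.95},
    {"x": -0.31, "y": -0.21, "z": 0, "ax": 0, "ay": 0, "az": -0.95},
    {"x": -0.29, "y": -0.24, "z": 0, "ax": 0, "ay": 0, "az": -0.95},
    {"x": -0.28, "y": -0.26, "z": 0, "ax": 0, "ay": 0, "az": -0.95},
    {"x": -0.25, "y": -0.28, "z": 0, "ax": 0, "ay": 0, "az": -0.95},
    {"x": -0.23, "y": -0.3, "z": 0, "ax": 0, "ay": 0, "az": -0.95},
    {"x": -0.2, "y": -0.32, "z": 0, "ax": 0, "ay": 0, "az": -0.95},
    {"x": -0.18, "y": -0.33, "z": 0, "ax": 0, "ay": 0, "az": -0.95},
    {"x": -0.15, "y": -0.35, "z": 0, "ax": 0, "ay": 0, "az": -0.95},
    {"x": -0.12, "y": -0.35, "z": 0, "ax": 0, "ay": 0, "az": -0.95},
    {"x": -0.1, "y": -0.37, "z": 0, "ax": 0, "ay": 0, "az": -0.95}
  ]
}}

```text
clock: 13.87
position: [0.5361, 0.0493, 0.2248]
ee_rot: [-3.102, 0.49, 0.03]
ft_force: [0.4, 0.4, -1.6]
width: 0.271
```

```bash
cat > ckstir.py <<'E'
from ik import *
p,R,s=cur();print(p,s['clock'],np.round(s['joints'],2)); 
q0=np.array(s['joints'])
for phi in (275,285,295):
  for th in (65,75,85):
    q=q0.copy();bad=0
    for t in range(0,th+1,5):
        pp,RR=tcp_for_tip(np.r_[TUB,.2-.08*t/th],phi,t,-.0655,True); q,e=ik(pp,RR,q); bad=max(bad,e)
    mm=9;qs=[]
    for a in range(0,361,30):
        tip=np.r_[TUB+.042*np.array([np.cos(np.radians(a)),np.sin(np.radians(a))]),.01]
        pp,RR=tcp_for_tip(tip,phi,th,-.0655,True); q,e=ik(pp,RR,q); bad=max(bad,e); mm=min(mm,np.minimum(q-LO,HI-q).min()); qs.append(q)
    print(phi,th,'err',round(bad,4),'margin',mm.round(2),q.round(2),'range',np.ptp(qs,0).round(2), 'tcp',pp.round(3))
E
python3 ckstir.py
```

```text
[0.53614741 0.04929796 0.22479996] 13.8667 [-0.04  0.22  1.53  0.    1.41  0.27]
275 65 err 0.0 margin 0.71 [-0.04  0.57  1.79  1.17  1.35 -0.78] range [0.15 0.08 0.19 0.1  0.1  0.12] tcp [0.565 0.396 0.16 ]
275 75 err 0.0 margin 0.68 [-0.13  0.65  1.82  1.24  1.5  -0.92] range [0.15 0.07 0.2  0.12 0.09 0.13] tcp [0.567 0.369 0.17 ]
275 85 err 0.0 margin 0.67 [-0.19  0.75  1.83  1.29  1.64 -1.03] range [0.15 0.05 0.2  0.13 0.08 0.15] tcp [0.57  0.34  0.175]
285 65 err 0.0 margin 0.83 [-0.03  0.62  1.67  1.06  1.48 -0.77] range [0.14 0.09 0.2  0.09 0.1  0.12] tcp [0.553 0.393 0.16 ]
285 75 err 0.0 margin 0.82 [-0.1   0.7   1.68  1.13  1.62 -0.87] range [0.14 0.08 0.21 0.11 0.09 0.12] tcp [0.56  0.367 0.17 ]
285 85 err 0.0 margin 0.82 [-0.16  0.8   1.67  1.18  1.76 -0.96] range [0.13 0.06 0.21 0.12 0.09 0.14] tcp [0.567 0.34  0.175]
295 65 err 0.0 margin 0.94 [-0.    0.67  1.55  0.96  1.62 -0.77] range [0.13 0.09 0.21 0.09 0.1  0.12] tcp [0.541 0.389 0.16 ]
295 75 err 0.0 margin 0.94 [-0.07  0.76  1.54  1.04  1.75 -0.84] range [0.13 0.08 0.22 0.1  0.1  0.13] tcp [0.552 0.365 0.17 ]
295 85 err 0.0 margin 0.82 [-0.11  0.85  1.51  1.1   1.88 -0.89] range [0.12 0.07 0.22 0.11 0.09 0.14] tcp [0.564 0.339 0.175]
```

```bash
cat > stB.py <<'E'
from ik import *
import sys
tipz=float(sys.argv[1]); th=float(sys.argv[2]); dx=float(sys.argv[3]);dy=float(sys.argv[4])
p,R,s=cur();print(p,s['clock'],np.round(s['joints'],2),s['width']*94,np.round(s['ft_force'],1)) 
# present tip
def tipof(p,R,xg=-.0655): return p+R.apply([0,.1-xg,-.001])
px=R.as_matrix()[:,1]; print('tip',tipof(p,R).round(3),'rel tub',(tipof(p,R)[:2]-TUB).round(3),'pitch',np.degrees(-np.arcsin(px[2])).round(1),'phi',np.degrees(np.arctan2(px[1],px[0]))%360)
pT,RT=tcp_for_tip(np.r_[TUB+[dx,dy],tipz],294,th,-.0655,True)
o,a,b=rows(p,R,pT,RT,maxr=.93); show(o); print(len(o),'end',tipof(a,b).round(3))
E
python3 stB.py 0.11 80 0 0
```

```text
[0.53614741 0.04929796 0.22479996] 13.8667 [-0.04  0.22  1.53  0.    1.41  0.27] 25.52080486611841 [ 0.4  0.4 -1.6]
tip [ 0.485 -0.108  0.226] rel tub [-0.044 -0.433] pitch -0.1 phi 252.0331242129455
[{"x": -0.23, "y": -0.56, "z": -0.09, "ax": 0.76, "ay": -0.28, "az": -0.36}, {"x": -0.2, "y": -0.58, "z": -0.05, "ax": 0.76, "ay": -0.29, "az": -0.35}, {"x": -0.2, "y": -0.58, "z": -0.01, "ax": 0.76, "ay": -0.28, "az": -0.36}, {"x": -0.17, "y": -0.59, "z": 0.04, "ax": 0.75, "ay": -0.28, "az": -0.35}, {"x": -0.15, "y": -0.59, "z": 0.08, "ax": 0.76, "ay": -0.28, "az": -0.36}, {"x": -0.14, "y": -0.59, "z": 0.12, "ax": 0.76, "ay": -0.29, "az": -0.35}, {"x": -0.11, "y": -0.58, "z": 0.17, "ax": 0.76, "ay": -0.28, "az": -0.36}, {"x": -0.09, "y": -0.57, "z": 0.2, "ax": 0.76, "ay": -0.28, "az": -0.35}, {"x": -0.06, "y": -0.56, "z": 0.24, "ax": 0.76, "ay": -0.29, "az": -0.36}, {"x": -0.04, "y": -0.55, "z": 0.29, "ax": 0.76, "ay": -0.28, "az": -0.35}, {"x": -0.02, "y": -0.52, "z": 0.32, "ax": 0.75, "ay": -0.28, "az": -0.36}, {"x": 0.0, "y": -0.51, "z": 0.35, "ax": 0.76, "ay": -0.28, "az": -0.36}]
[{"x": 0.03, "y": -0.47, "z": 0.38, "ax": 0.76, "ay": -0.29, "az": -0.35}, {"x": 0.06, "y": -0.45, "z": 0.42, "ax": 0.76, "ay": -0.28, "az": -0.36}, {"x": 0.08, "y": -0.42, "z": 0.44, "ax": 0.76, "ay": -0.28, "az": -0.35}, {"x": 0.1, "y": -0.39, "z": 0.47, "ax": 0.76, "ay": -0.28, "az": -0.36}, {"x": 0.13, "y": -0.35, "z": 0.48, "ax": 0.76, "ay": -0.29, "az": -0.35}, {"x": 0.14, "y": -0.32, "z": 0.51, "ax": 0.75, "ay": -0.28, "az": -0.36}, {"x": 0.18, "y": -0.27, "z": 0.52, "ax": 0.76, "ay": -0.28, "az": -0.35}, {"x": 0.19, "y": -0.24, "z": 0.54, "ax": 0.76, "ay": -0.29, "az": -0.36}]
20 end [0.529 0.325 0.11 ]
```

Emit:
{"fn": "send_rows", "kwargs": {
  "series": [
    {"x": -0.23, "y": -0.56, "z": -0.09, "ax": 0.76, "ay": -0.28, "az": -0.36},
    {"x": -0.2, "y": -0.58, "z": -0.05, "ax": 0.76, "ay": -0.29, "az": -0.35},
    {"x": -0.2, "y": -0.58, "z": -0.01, "ax": 0.76, "ay": -0.28, "az": -0.36},
    {"x": -0.17, "y": -0.59, "z": 0.04, "ax": 0.75, "ay": -0.28, "az": -0.35},
    {"x": -0.15, "y": -0.59, "z": 0.08, "ax": 0.76, "ay": -0.28, "az": -0.36},
    {"x": -0.14, "y": -0.59, "z": 0.12, "ax": 0.76, "ay": -0.29, "az": -0.35},
    {"x": -0.11, "y": -0.58, "z": 0.17, "ax": 0.76, "ay": -0.28, "az": -0.36},
    {"x": -0.09, "y": -0.57, "z": 0.2, "ax": 0.76, "ay": -0.28, "az": -0.35},
    {"x": -0.06, "y": -0.56, "z": 0.24, "ax": 0.76, "ay": -0.29, "az": -0.36},
    {"x": -0.04, "y": -0.55, "z": 0.29, "ax": 0.76, "ay": -0.28, "az": -0.35},
    {"x": -0.02, "y": -0.52, "z": 0.32, "ax": 0.75, "ay": -0.28, "az": -0.36},
    {"x": 0, "y": -0.51, "z": 0.35, "ax": 0.76, "ay": -0.28, "az": -0.36}
  ]
}}

```text
clock: 14.87
position: [0.5218, 0.235, 0.2476]
ee_rot: [-2.27, -0.079, 0.239]
ft_force: [0.9, 0.3, -0.8]
width: 0.272
```

```bash
python3 stB.py 0.11 80 0 0
```

```text
[0.5218043  0.23504758 0.24761371] 14.8667 [-0.21  0.38  1.6   0.76  1.63 -0.42] 25.585582698961087 [ 0.9  0.3 -0.8]
tip [0.518 0.126 0.123] rel tub [-0.011 -0.199] pitch 49.3 phi 268.0070034854384
[{"x": 0.04, "y": -0.48, "z": 0.36, "ax": 0.71, "ay": -0.28, "az": -0.36}, {"x": 0.06, "y": -0.45, "z": 0.39, "ax": 0.72, "ay": -0.28, "az": -0.37}, {"x": 0.08, "y": -0.42, "z": 0.41, "ax": 0.71, "ay": -0.28, "az": -0.36}, {"x": 0.11, "y": -0.4, "z": 0.44, "ax": 0.72, "ay": -0.28, "az": -0.36}, {"x": 0.13, "y": -0.36, "z": 0.46, "ax": 0.71, "ay": -0.27, "az": -0.37}, {"x": 0.16, "y": -0.33, "z": 0.48, "ax": 0.72, "ay": -0.28, "az": -0.36}, {"x": 0.17, "y": -0.29, "z": 0.49, "ax": 0.71, "ay": -0.28, "az": -0.36}, {"x": 0.2, "y": -0.26, "z": 0.51, "ax": 0.72, "ay": -0.28, "az": -0.36}]
8 end [0.529 0.325 0.11 ]
```

Emit:
{"fn": "send_rows", "kwargs": {
  "series": [
    {"x": 0.04, "y": -0.5, "z": 0.3, "ax": 0.71, "ay": -0.28, "az": -0.36},
    {"x": 0.06, "y": -0.48, "z": 0.36, "ax": 0.72, "ay": -0.28, "az": -0.37},
    {"x": 0.08, "y": -0.44, "z": 0.41, "ax": 0.71, "ay": -0.28, "az": -0.36},
    {"x": 0.11, "y": -0.4, "z": 0.44, "ax": 0.72, "ay": -0.28, "az": -0.36},
    {"x": 0.13, "y": -0.36, "z": 0.46, "ax": 0.71, "ay": -0.27, "az": -0.37},
    {"x": 0.16, "y": -0.33, "z": 0.48, "ax": 0.72, "ay": -0.28, "az": -0.36},
    {"x": 0.17, "y": -0.29, "z": 0.49, "ax": 0.71, "ay": -0.28, "az": -0.36},
    {"x": 0.2, "y": -0.26, "z": 0.51, "ax": 0.72, "ay": -0.28, "az": -0.36},
    {"x": 0, "y": 0, "z": 0, "ax": 0, "ay": 0, "az": 0}
  ]
}}

```text
clock: 15.62
position: [0.5205, 0.3513, 0.2617]
ee_rot: [-1.708, -0.338, 0.32]
ft_force: [-1.0, -0.1, -2.7]
width: 0.273
```

```bash
python3 stB.py 0.06 80 0 0
python3 - <<'E'
from h import *
cap('scene','s6');cap('top','t6')
E
```

```text
[0.52050126 0.35134118 0.26168643] 15.6167 [-0.11  0.65  1.6   1.1   1.85 -0.77] 25.635182575373452 [-1.  -0.1 -2.7]
tip [0.528 0.325 0.098] rel tub [-0.001 -0.   ] pitch 80.8 phi 285.69238249713914
[{"x": -0.04, "y": 0.76, "z": 0.17, "ax": -0.08, "ay": -0.03, "az": -0.13}, {"x": -0.05, "y": 0.76, "z": 0.17, "ax": -0.09, "ay": -0.03, "az": -0.14}]
2 end [0.529 0.325 0.06 ]
```

View pics/s6.png

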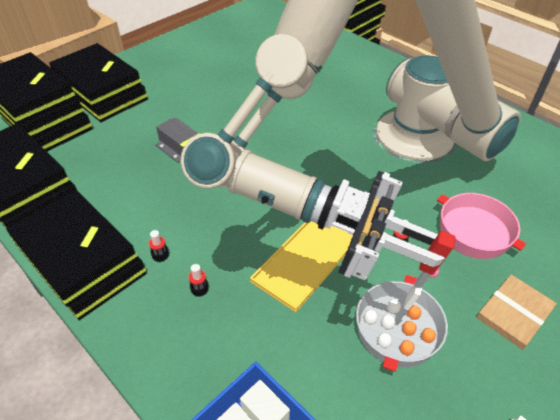

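View pics/t6.png

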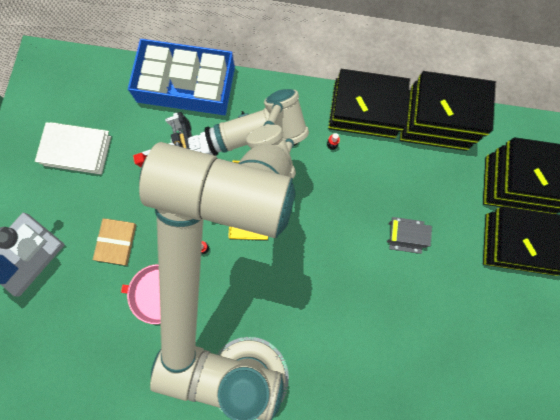

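Emit:
{"fn": "send_rows", "kwargs": {
  "series": [
    {"x": -0.05, "y": 0.4, "z": 0.05, "ax": -0.08, "ay": -0.1, "az": -0.45},
    {"x": -0.05, "y": 0.4, "z": 0.05, "ax": -0.08, "ay": -0.1, "az": -0.45},
    {"x": 0, "y": 0.3, "z": 0.05, "ax": 0, "ay": -0.1, "az": -0.45},
    {"x": 0, "y": 0, "z": 0, "ax": 0, "ay": 0, "az": 0}
  ]
}}

```text
clock: 16.05
position: [0.5193, 0.3447, 0.2361]
ee_rot: [-1.705, -0.465, 0.245]
ft_force: [0.1, 0.8, -1.5]
width: 0.273
```

```bash
python3 stB.py 0.045 82 -0.0015 0
```

```text
[0.51928149 0.34472263 0.23606742] 16.05 [-0.11  0.68  1.59  1.06  1.84 -0.92] 25.6907497341499 [ 0.1  0.8 -1.5]
tip [0.547 0.322 0.075] rel tub [ 0.018 -0.003] pitch 77.8 phi 322.33490466031424
[{"x": -0.06, "y": 0.52, "z": 0.16, "ax": 0.28, "ay": 0.11, "az": 0.57}, {"x": -0.04, "y": 0.53, "z": 0.14, "ax": 0.29, "ay": 0.1, "az": 0.58}]
2 end [0.527 0.325 0.045]
```

Emit:
{"fn": "send_rows", "kwargs": {
  "series": [
    {"x": -0.06, "y": 0.3, "z": 0.16, "ax": 0.28, "ay": 0.1, "az": 0.5},
    {"x": -0.04, "y": 0.3, "z": 0.14, "ax": 0.2, "ay": 0.1, "az": 0.4},
    {"x": 0, "y": 0, "z": 0, "ax": 0, "ay": 0, "az": 0}
  ]
}}

```text
clock: 16.3
position: [0.5164, 0.347, 0.2208]
ee_rot: [-1.689, -0.369, 0.296]
ft_force: [0.5, 0.5, -1.9]
width: 0.272
```

```bash
python3 stB.py 0.045 82 -0.0015 0
```

```text
[0.51644052 0.34701623 0.22078746] 16.3 [-0.11  0.71  1.64  1.08  1.83 -0.89] 25.54304054034823 [ 0.5  0.5 -1.9]
tip [0.529 0.325 0.057] rel tub [ 0. -0.] pitch 81.4 phi 299.5368337241919
[{"x": 0.04, "y": 0.48, "z": 0.05, "ax": 0.11, "ay": -0.05, "az": 0.17}]
1 end [0.527 0.325 0.045]
```

Emit:
{"fn": "send_rows", "kwargs": {
  "series": [
    {"x": 0.04, "y": 0.4, "z": 0.05, "ax": 0.05, "ay": -0.05, "az": 0.1},
    {"x": 0, "y": 0.4, "z": 0.05, "ax": 0.05, "ay": 0, "az": 0},
    {"x": 0, "y": 0.3, "z": 0.03, "ax": 0, "ay": 0, "az": 0},
    {"x": 0, "y": 0, "z": 0, "ax": 0, "ay": 0, "az": 0}
  ]
}}

```text
clock: 16.63
position: [0.5178, 0.3463, 0.1901]
ee_rot: [-1.682, -0.358, 0.309]
ft_force: [-0.1, -0.2, -1.8]
width: 0.276
```

```bash
python3 stB.py 0.013 82 -0.0015 0
```

```text
[0.51784602 0.34631221 0.19013024] 16.6333 [-0.11  0.75  1.65  1.07  1.81 -0.93] 25.91101268626121 [-0.1 -0.2 -1.8]
tip [0.528 0.324 0.026] rel tub [-0.001 -0.001] pitch 82.0 phi 294.56198465211406
[{"x": 0.01, "y": 0.53, "z": 0.1, "ax": -0.0, "ay": -0.01, "az": 0.02}]
1 end [0.528 0.325 0.013]
```

Emit:
{"fn": "send_rows", "kwargs": {
  "series": [
    {"x": 0, "y": 0.3, "z": 0.05, "ax": 0, "ay": 0, "az": 0},
    {"x": 0, "y": 0.15, "z": 0.02, "ax": 0, "ay": 0, "az": 0},
    {"x": 0, "y": 0, "z": 0, "ax": 0, "ay": 0, "az": 0}
  ]
}}

```text
clock: 16.88
position: [0.518, 0.3466, 0.1769]
ee_rot: [-1.682, -0.357, 0.31]
ft_force: [-0.1, -0.4, -1.2]
width: 0.272
```

```bash
python3 stB.py 0.013 82 -0.0015 0
python3 - <<'E'
from h import *
c=cap('scene'); cv2.imwrite('pics/s7.png',cv2.resize(c['frame'][250:390,330:520],None,fx=4,fy=4))
E
```

```text
[0.51802523 0.34664093 0.17685396] 16.8833 [-0.11  0.77  1.65  1.07  1.8  -0.95] 25.543779503362874 [-0.1 -0.4 -1.2]
tip [0.528 0.325 0.013] rel tub [-0.001 -0.   ] pitch 82.0 phi 294.1638624958091
[{"x": -0.01, "y": 0.0, "z": 0.02, "ax": -0.01, "ay": -0.01, "az": 0.0}]
1 end [0.527 0.325 0.013]
```

View pics/s7.png

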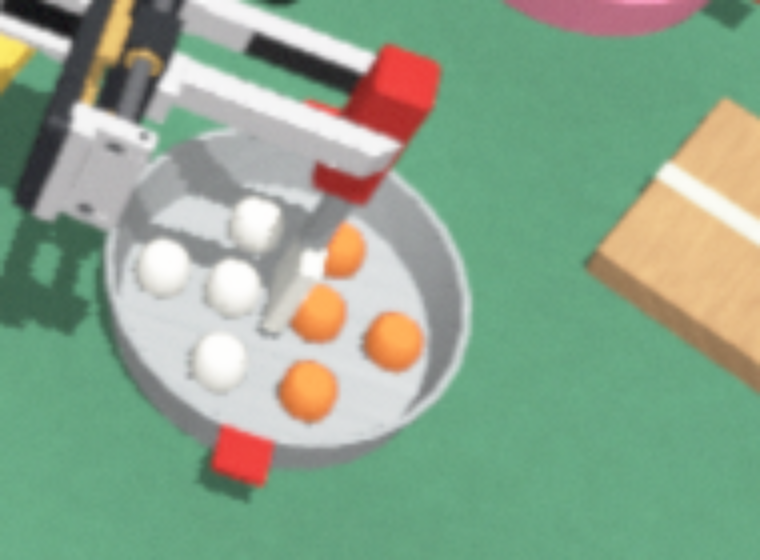

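```bash
cat > st.py <<'E'
from ik import *
import sys
# args: a0 step n r  (tub frame degs); targets at a0+step.. relative to tub centre TC
a0,step,n,r=[float(v) for v in sys.argv[1:5]]
TC=np.array([.5278,.3246]); YAW=np.radians(24.3); tz=float(sys.argv[5]) if len(sys.argv)>5 else .012
def tipof(p,R,xg=-.0655): return p+R.apply([0,.1-xg,-.001])
C,S=np.cos(YAW),np.sin(YAW)
p,R,s=cur(); t=tipof(p,R); d=t[:2]-TC; loc=np.array([C*d[0]+S*d[1],-S*d[0]+C*d[1]])
px=R.as_matrix()[:,1]
print('clk',s['clock'],'tip loc mm',(loc*1000).round(1),'ang',np.degrees(np.arctan2(loc[1],loc[0])).round(0),'z',t[2].round(4),'F',np.round(s['ft_force'],1),'w',round(s['width']*94,1),'pitch',np.degrees(-np.arcsin(px[2])).round(1),'phi',(np.degrees(np.arctan2(px[1],px[0]))%360).round(1))
o=[];pc,Rc=p,R
RT=padR(294,82,True)[1]
for i in range(int(n)):
    a=np.radians(a0+step*(i+1)); l=r/1000*np.array([np.cos(a),np.sin(a)])
    if r==0: l=loc*(1-(i+1)/n)
    tip=np.r_[TC+[C*l[0]-S*l[1],S*l[0]+C*l[1]],tz]
    pT,_=tcp_for_tip(tip,294,82,-.0655,True)
    b,pc,Rc=rows(pc,Rc,pT,Ro.from_rotvec((RT*Rc.inv()).as_rotvec()*.3)*Rc,n=1); o+=b
for q in o: 
    for k in q: q[k]=round(q[k],2)+0.0
show(o)
E
python3 st.py 0 0 3 38
```

```text
clk 16.9333 tip loc mm [0.1 0.2] ang 62.0 z 0.0133 F [ 0.1 -0.2 -0.8] w 25.5 pitch 82.0 phi 294.2
[{"x": 1.52, "y": 0.05, "z": 0.01, "ax": 0.0, "ay": 0.0, "az": 0.0}, {"x": 0.0, "y": 0.0, "z": 0.0, "ax": 0.0, "ay": 0.0, "az": 0.0}, {"x": 0.0, "y": 0.0, "z": 0.0, "ax": 0.0, "ay": 0.0, "az": 0.0}]
```

Move out along the lug line, then begin circling.

Emit:
{"fn": "send_rows", "kwargs": {
  "series": [
    {"x": 0.3, "y": 0.02, "z": 0, "ax": 0, "ay": 0, "az": 0},
    {"x": 0.4, "y": 0, "z": 0, "ax": 0, "ay": 0, "az": 0},
    {"x": 0.4, "y": 0, "z": 0, "ax": 0, "ay": 0, "az": 0},
    {"x": 0.3, "y": 0, "z": 0, "ax": 0, "ay": 0, "az": 0},
    {"x": 0.1, "y": 0, "z": 0, "ax": 0, "ay": 0, "az": 0}
  ]
}}

```text
clock: 17.35
position: [0.5561, 0.3635, 0.1782]
ee_rot: [-1.681, -0.359, 0.307]
ft_force: [-0.8, -0.1, 0.1]
width: 0.269
```

```bash
python3 st.py 0 15 12 38
```

```text
clk 17.35 tip loc mm [42.2 -0.1] ang -0.0 z 0.0145 F [-0.8 -0.1  0.1] w 25.3 pitch 82.0 phi 295.3
[{"x": -0.2, "y": 0.04, "z": 0.41, "ax": 0.0, "ay": -0.01, "az": 0.01}, {"x": -0.16, "y": -0.05, "z": 0.36, "ax": 0.0, "ay": 0.0, "az": 0.01}, {"x": -0.24, "y": -0.04, "z": 0.31, "ax": 0.0, "ay": 0.0, "az": 0.0}, {"x": -0.32, "y": -0.04, "z": 0.24, "ax": 0.0, "ay": 0.0, "az": 0.0}, {"x": -0.36, "y": -0.02, "z": 0.15, "ax": 0.0, "ay": 0.0, "az": 0.0}, {"x": -0.4, "y": -0.01, "z": 0.05, "ax": 0.0, "ay": 0.0, "az": 0.0}, {"x": -0.39, "y": 0.01, "z": -0.06, "ax": 0.0, "ay": 0.0, "az": 0.0}, {"x": -0.37, "y": 0.02, "z": -0.15, "ax": 0.0, "ay": 0.0, "az": 0.0}, {"x": -0.31, "y": 0.04, "z": -0.24, "ax": 0.0, "ay": 0.0, "az": 0.0}, {"x": -0.24, "y": 0.04, "z": -0.31, "ax": 0.0, "ay": 0.0, "az": 0.0}, {"x": -0.15, "y": 0.05, "z": -0.37, "ax": 0.0, "ay": 0.0, "az": 0.0}, {"x": -0.05, "y": 0.05, "z": -0.39, "ax": 0.0, "ay": 0.0, "az": 0.0}]
```

Emit:
{"fn": "send_rows", "kwargs": {
  "series": [
    {"x": -0.15, "y": 0.02, "z": 0.39, "ax": 0, "ay": 0, "az": 0},
    {"x": -0.16, "y": -0.02, "z": 0.36, "ax": 0, "ay": 0, "az": 0},
    {"x": -0.24, "y": -0.03, "z": 0.31, "ax": 0, "ay": 0, "az": 0},
    {"x": -0.32, "y": -0.04, "z": 0.24, "ax": 0, "ay": 0, "az": 0},
    {"x": -0.36, "y": -0.02, "z": 0.15, "ax": 0, "ay": 0, "az": 0},
    {"x": -0.4, "y": -0.01, "z": 0.05, "ax": 0, "ay": 0, "az": 0},
    {"x": -0.39, "y": 0.01, "z": -0.06, "ax": 0, "ay": 0, "az": 0},
    {"x": -0.37, "y": 0.02, "z": -0.15, "ax": 0, "ay": 0, "az": 0},
    {"x": -0.31, "y": 0.04, "z": -0.24, "ax": 0, "ay": 0, "az": 0},
    {"x": -0.24, "y": 0.04, "z": -0.31, "ax": 0, "ay": 0, "az": 0},
    {"x": -0.15, "y": 0.05, "z": -0.37, "ax": 0, "ay": 0, "az": 0},
    {"x": -0.05, "y": 0.05, "z": -0.39, "ax": 0, "ay": 0, "az": 0}
  ]
}}

```text
clock: 18.35
position: [0.4699, 0.3335, 0.1767]
ee_rot: [-1.68, -0.364, 0.318]
ft_force: [0.1, 0.2, -1.5]
width: 0.276
```

```bash
python3 st.py 180 15 12 38;  python3 - <<'E'
from h import *
c=cap('scene'); cv2.imwrite('pics/s8.png',cv2.resize(c['frame'][250:390,330:520],None,fx=4,fy=4))
E
```

```text
clk 18.35 tip loc mm [-49.2   8.3] ang 170.0 z 0.0129 F [ 0.1  0.2 -1.5] w 25.9 pitch 82.1 phi 294.1
[{"x": 0.5, "y": 0.13, "z": -0.7, "ax": -0.01, "ay": 0.03, "az": 0.0}, {"x": 0.15, "y": 0.05, "z": -0.36, "ax": 0.0, "ay": 0.02, "az": 0.0}, {"x": 0.24, "y": 0.05, "z": -0.32, "ax": 0.0, "ay": 0.01, "az": 0.0}, {"x": 0.32, "y": 0.03, "z": -0.23, "ax": 0.0, "ay": 0.01, "az": 0.0}, {"x": 0.37, "y": 0.02, "z": -0.15, "ax": 0.0, "ay": 0.01, "az": 0.0}, {"x": 0.39, "y": 0.01, "z": -0.05, "ax": 0.0, "ay": 0.0, "az": 0.0}, {"x": 0.39, "y": -0.01, "z": 0.05, "ax": 0.0, "ay": 0.0, "az": 0.0}, {"x": 0.37, "y": -0.02, "z": 0.15, "ax": 0.0, "ay": 0.0, "az": 0.0}, {"x": 0.31, "y": -0.03, "z": 0.24, "ax": 0.0, "ay": 0.0, "az": 0.0}, {"x": 0.24, "y": -0.05, "z": 0.31, "ax": 0.0, "ay": 0.0, "az": 0.0}, {"x": 0.15, "y": -0.05, "z": 0.37, "ax": 0.0, "ay": 0.0, "az": 0.0}, {"x": 0.05, "y": -0.05, "z": 0.39, "ax": 0.0, "ay": 0.0, "az": 0.0}]
```

View pics/s8.png

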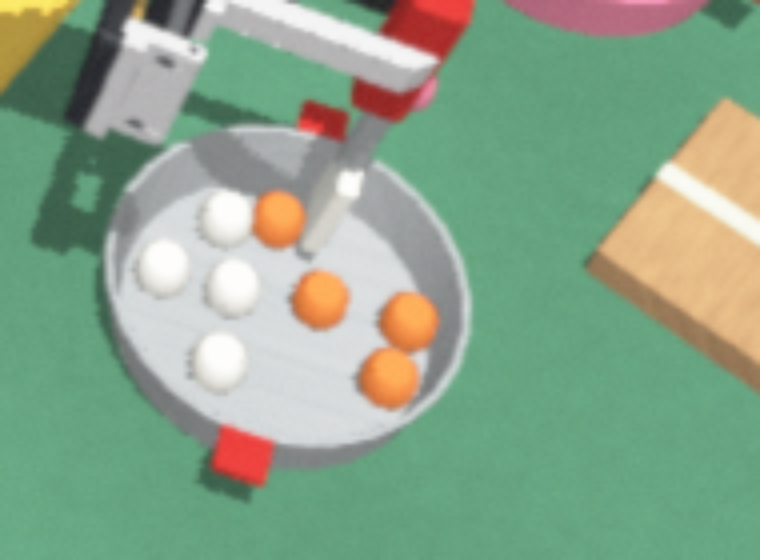

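Emit:
{"fn": "send_rows", "kwargs": {
  "series": [
    {"x": 0.2, "y": 0.05, "z": -0.4, "ax": 0, "ay": 0, "az": 0},
    {"x": 0.2, "y": 0.05, "z": -0.45, "ax": 0, "ay": 0, "az": 0},
    {"x": 0.26, "y": 0.05, "z": -0.36, "ax": 0, "ay": 0, "az": 0},
    {"x": 0.34, "y": 0.04, "z": -0.25, "ax": 0, "ay": 0, "az": 0},
    {"x": 0.37, "y": 0.02, "z": -0.15, "ax": 0, "ay": 0, "az": 0},
    {"x": 0.39, "y": 0.01, "z": -0.05, "ax": 0, "ay": 0, "az": 0},
    {"x": 0.39, "y": -0.01, "z": 0.05, "ax": 0, "ay": 0, "az": 0},
    {"x": 0.37, "y": -0.02, "z": 0.15, "ax": 0, "ay": 0, "az": 0},
    {"x": 0.31, "y": -0.03, "z": 0.24, "ax": 0, "ay": 0, "az": 0},
    {"x": 0.24, "y": -0.05, "z": 0.31, "ax": 0, "ay": 0, "az": 0},
    {"x": 0.15, "y": -0.05, "z": 0.35, "ax": 0, "ay": 0, "az": 0},
    {"x": 0, "y": -0.05, "z": 0.35, "ax": 0, "ay": 0, "az": 0}
  ]
}}

```text
clock: 19.4
position: [0.5425, 0.3512, 0.1809]
ee_rot: [-1.661, -0.358, 0.369]
ft_force: [0.2, 0.5, -1.6]
width: 0.27
```

```bash
python3 st.py 0 15 12 40;  python3 - <<'E'
from h import *
c=cap('scene'); cv2.imwrite('pics/s9.png',cv2.resize(c['frame'][250:390,330:520],None,fx=4,fy=4))
E
```

```text
clk 19.4 tip loc mm [19.5 -1.9] ang -5.0 z 0.0167 F [ 0.2  0.5 -1.6] w 25.4 pitch 83.2 phi 279.9
[{"x": 0.6, "y": 0.11, "z": 0.65, "ax": -0.08, "ay": 0.14, "az": -0.1}, {"x": -0.15, "y": -0.04, "z": 0.38, "ax": -0.06, "ay": 0.09, "az": -0.07}, {"x": -0.25, "y": -0.04, "z": 0.34, "ax": -0.04, "ay": 0.07, "az": -0.05}, {"x": -0.33, "y": -0.03, "z": 0.25, "ax": -0.03, "ay": 0.05, "az": -0.03}, {"x": -0.38, "y": -0.02, "z": 0.16, "ax": -0.02, "ay": 0.03, "az": -0.02}, {"x": -0.42, "y": 0.0, "z": 0.05, "ax": -0.02, "ay": 0.02, "az": -0.02}, {"x": -0.41, "y": 0.01, "z": -0.05, "ax": -0.01, "ay": 0.02, "az": -0.01}, {"x": -0.39, "y": 0.02, "z": -0.16, "ax": -0.01, "ay": 0.01, "az": -0.01}, {"x": -0.33, "y": 0.04, "z": -0.25, "ax": 0.0, "ay": 0.01, "az": -0.01}, {"x": -0.25, "y": 0.04, "z": -0.33, "ax": 0.0, "ay": 0.0, "az": 0.0}, {"x": -0.16, "y": 0.06, "z": -0.38, "ax": 0.0, "ay": 0.0, "az": 0.0}, {"x": -0.05, "y": 0.05, "z": -0.41, "ax": 0.0, "ay": 0.0, "az": 0.0}]
```

View pics/s9.png

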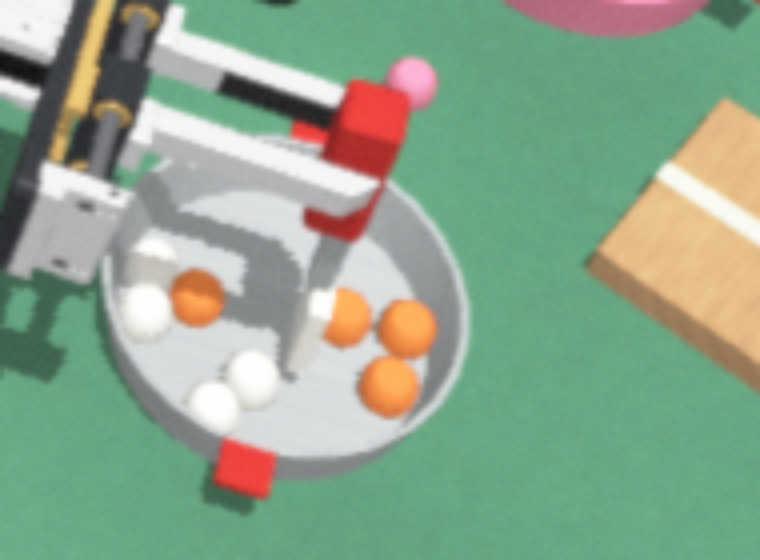

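```bash
cat > tub.py <<'E'
from h import *
def tubfit(c):
    P,ok=cloud(c);hsv=cv2.cvtColor(c['frame'],cv2.COLOR_BGR2HSV)
    b=ok&(np.hypot(P[...,0]-.529,P[...,1]-.325)<.135)
    red=b&((hsv[...,0]<8)|(hsv[...,0]>172))&(hsv[...,1]>150)&(P[...,2]>.03)&(P[...,2]<.05)&(np.hypot(P[...,0]-.529,P[...,1]-.325)>.075)
    rp=P[red][:,:2]; g1=rp[rp[:,0]>.53]; g2=rp[rp[:,0]<.53]
    print('lugs',len(g1),g1.mean(0).round(4) if len(g1) else '',len(g2),g2.mean(0).round(4) if len(g2) else '')
    return g1,g2
if __name__=='__main__':
    c=cap('scene'); tubfit(c)
    c['frame']=cv2.imread('pics/scene0.png');
E
python3 tub.py
```

```text
lugs 149 [0.6215 0.3695] 33 [0.454  0.2861]
```

```bash
sed -i 's/TC=np.array(\[.5278,.3246\])/TC=np.array([.531,.3275])/' st.py; python3 st.py 0 15 12 34
```

```text
clk 19.5 tip loc mm [15.4 -2.4] ang -9.0 z 0.017 F [ 0.9  0.1 -2. ] w 25.5 pitch 83.2 phi 280.3
[{"x": 0.54, "y": 0.13, "z": 0.61, "ax": -0.08, "ay": 0.14, "az": -0.09}, {"x": -0.13, "y": -0.04, "z": 0.33, "ax": -0.06, "ay": 0.09, "az": -0.07}, {"x": -0.21, "y": -0.03, "z": 0.28, "ax": -0.04, "ay": 0.07, "az": -0.05}, {"x": -0.28, "y": -0.02, "z": 0.22, "ax": -0.03, "ay": 0.05, "az": -0.03}, {"x": -0.33, "y": -0.02, "z": 0.13, "ax": -0.02, "ay": 0.03, "az": -0.02}, {"x": -0.35, "y": 0.0, "z": 0.05, "ax": -0.01, "ay": 0.02, "az": -0.02}, {"x": -0.35, "y": 0.0, "z": -0.05, "ax": -0.01, "ay": 0.02, "az": -0.01}, {"x": -0.33, "y": 0.02, "z": -0.13, "ax": -0.01, "ay": 0.01, "az": -0.01}, {"x": -0.28, "y": 0.03, "z": -0.22, "ax": -0.01, "ay": 0.01, "az": 0.0}, {"x": -0.22, "y": 0.04, "z": -0.28, "ax": 0.0, "ay": 0.0, "az": 0.0}, {"x": -0.13, "y": 0.05, "z": -0.32, "ax": 0.0, "ay": 0.0, "az": 0.0}, {"x": -0.05, "y": 0.05, "z": -0.35, "ax": 0.0, "ay": 0.0, "az": 0.0}]
```

Emit:
{"fn": "send_rows", "kwargs": {
  "series": [
    {"x": 0.3, "y": 0.08, "z": 0.05, "ax": -0.08, "ay": 0.14, "az": -0.1},
    {"x": 0.3, "y": 0.05, "z": 0.1, "ax": -0.08, "ay": 0.14, "az": -0.1},
    {"x": 0.1, "y": 0, "z": 0.25, "ax": 0, "ay": 0.05, "az": 0},
    {"x": -0.05, "y": 0, "z": 0.3, "ax": 0, "ay": 0, "az": 0},
    {"x": -0.13, "y": -0.02, "z": 0.3, "ax": 0, "ay": 0, "az": 0},
    {"x": -0.21, "y": -0.03, "z": 0.26, "ax": 0, "ay": 0, "az": 0}
  ]
}}

```text
clock: 20.0
position: [0.5421, 0.3848, 0.1731]
ee_rot: [-1.68, -0.355, 0.312]
ft_force: [0.0, 0.0, -0.6]
width: 0.271
```

```bash
python3 st.py 45 15 12 34
```

```text
clk 20.0 tip loc mm [33.3 24.3] ang 36.0 z 0.0093 F [ 0.   0.  -0.6] w 25.5 pitch 82.2 phi 293.3
[{"x": -0.66, "y": -0.13, "z": 0.21, "ax": -0.01, "ay": 0.0, "az": -0.01}, {"x": -0.33, "y": -0.02, "z": 0.13, "ax": -0.01, "ay": 0.0, "az": 0.0}, {"x": -0.36, "y": -0.01, "z": 0.05, "ax": -0.01, "ay": 0.0, "az": 0.0}, {"x": -0.35, "y": 0.01, "z": -0.05, "ax": 0.0, "ay": 0.0, "az": 0.0}, {"x": -0.32, "y": 0.02, "z": -0.14, "ax": 0.0, "ay": 0.0, "az": 0.0}, {"x": -0.28, "y": 0.03, "z": -0.21, "ax": 0.0, "ay": 0.0, "az": 0.0}, {"x": -0.22, "y": 0.04, "z": -0.28, "ax": 0.0, "ay": 0.0, "az": 0.0}, {"x": -0.13, "y": 0.04, "z": -0.33, "ax": 0.0, "ay": 0.0, "az": 0.0}, {"x": -0.05, "y": 0.05, "z": -0.35, "ax": 0.0, "ay": 0.0, "az": 0.0}, {"x": 0.05, "y": 0.05, "z": -0.35, "ax": 0.0, "ay": 0.0, "az": 0.0}, {"x": 0.14, "y": 0.05, "z": -0.32, "ax": 0.0, "ay": 0.0, "az": 0.0}, {"x": 0.22, "y": 0.04, "z": -0.28, "ax": 0.0, "ay": 0.0, "az": 0.0}]
```

Emit:
{"fn": "send_rows", "kwargs": {
  "series": [
    {"x": -0.33, "y": -0.1, "z": 0.1, "ax": 0, "ay": 0, "az": 0},
    {"x": -0.33, "y": -0.03, "z": 0.13, "ax": 0, "ay": 0, "az": 0},
    {"x": -0.36, "y": -0.01, "z": 0.07, "ax": 0, "ay": 0, "az": 0},
    {"x": -0.36, "y": 0, "z": 0, "ax": 0, "ay": 0, "az": 0},
    {"x": -0.34, "y": 0.02, "z": -0.12, "ax": 0, "ay": 0, "az": 0},
    {"x": -0.3, "y": 0.03, "z": -0.21, "ax": 0, "ay": 0, "az": 0},
    {"x": -0.22, "y": 0.04, "z": -0.28, "ax": 0, "ay": 0, "az": 0},
    {"x": -0.13, "y": 0.04, "z": -0.33, "ax": 0, "ay": 0, "az": 0}
  ]
}}

```text
clock: 20.67
position: [0.4896, 0.3449, 0.1776]
ee_rot: [-1.685, -0.359, 0.3]
ft_force: [-0.7, 0.7, -0.8]
width: 0.269
```

```bash
python3 st.py 165 15 12 34
python3 - <<'E'
from h import *
from tub import tubfit
c=cap('scene'); cv2.imwrite('pics/s10.png',cv2.resize(c['frame'][250:390,330:520],None,fx=4,fy=4)); tubfit(c)
E
```

```text
clk 20.6667 tip loc mm [-29.5   8.4] ang 164.0 z 0.0139 F [-0.7  0.7 -0.8] w 25.3 pitch 81.8 phi 296.7
[{"x": -0.13, "y": 0.12, "z": -0.34, "ax": 0.01, "ay": -0.02, "az": 0.02}, {"x": 0.05, "y": 0.05, "z": -0.35, "ax": 0.01, "ay": -0.02, "az": 0.02}, {"x": 0.14, "y": 0.05, "z": -0.32, "ax": 0.0, "ay": -0.01, "az": 0.01}, {"x": 0.22, "y": 0.04, "z": -0.28, "ax": 0.0, "ay": -0.01, "az": 0.01}, {"x": 0.28, "y": 0.03, "z": -0.21, "ax": 0.0, "ay": 0.0, "az": 0.01}, {"x": 0.33, "y": 0.02, "z": -0.13, "ax": 0.0, "ay": 0.0, "az": 0.0}, {"x": 0.35, "y": 0.0, "z": -0.05, "ax": 0.0, "ay": 0.0, "az": 0.0}, {"x": 0.35, "y": 0.0, "z": 0.05, "ax": 0.0, "ay": 0.0, "az": 0.0}, {"x": 0.33, "y": -0.02, "z": 0.14, "ax": 0.0, "ay": 0.0, "az": 0.0}, {"x": 0.28, "y": -0.03, "z": 0.21, "ax": 0.0, "ay": 0.0, "az": 0.0}, {"x": 0.21, "y": -0.04, "z": 0.28, "ax": 0.0, "ay": 0.0, "az": 0.0}, {"x": 0.14, "y": -0.05, "z": 0.33, "ax": 0.0, "ay": 0.0, "az": 0.0}]
lugs 149 [0.6216 0.3694] 75 [0.4493 0.2862]
```

View pics/s10.png

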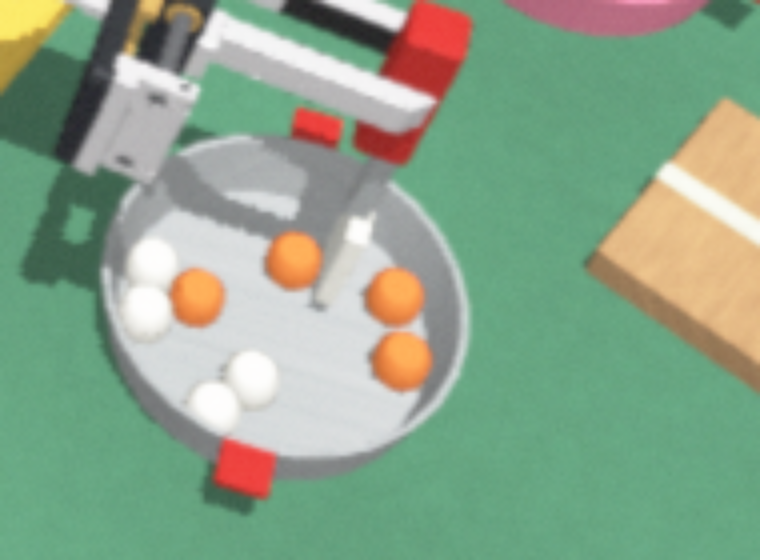

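Emit:
{"fn": "send_rows", "kwargs": {
  "series": [
    {"x": -0.05, "y": 0.08, "z": -0.34, "ax": 0, "ay": 0, "az": 0},
    {"x": 0.05, "y": 0.05, "z": -0.35, "ax": 0, "ay": 0, "az": 0},
    {"x": 0.14, "y": 0.05, "z": -0.32, "ax": 0, "ay": 0, "az": 0},
    {"x": 0.22, "y": 0.04, "z": -0.28, "ax": 0, "ay": 0, "az": 0},
    {"x": 0.28, "y": 0.03, "z": -0.21, "ax": 0, "ay": 0, "az": 0},
    {"x": 0.33, "y": 0.02, "z": -0.13, "ax": 0, "ay": 0, "az": 0}
  ]
}}

```text
clock: 21.22
position: [0.5307, 0.3116, 0.1774]
ee_rot: [-1.68, -0.355, 0.305]
ft_force: [-4.9, 5.2, -1.0]
width: 0.276
```

```bash
python3 st.py 255 15 12 34
```

```text
clk 21.2167 tip loc mm [ -6.6 -38. ] ang -100.0 z 0.0136 F [-4.9  5.2 -1. ] w 25.9 pitch 82.1 phi 294.9
[{"x": 0.27, "y": 0.04, "z": 0.19, "ax": -0.01, "ay": -0.02, "az": 0.01}, {"x": 0.36, "y": 0.0, "z": 0.05, "ax": -0.01, "ay": -0.01, "az": 0.0}, {"x": 0.32, "y": -0.02, "z": 0.13, "ax": 0.0, "ay": -0.01, "az": 0.0}, {"x": 0.28, "y": -0.03, "z": 0.22, "ax": 0.0, "ay": -0.01, "az": 0.0}, {"x": 0.22, "y": -0.04, "z": 0.28, "ax": 0.0, "ay": 0.0, "az": 0.0}, {"x": 0.13, "y": -0.05, "z": 0.33, "ax": 0.0, "ay": 0.0, "az": 0.0}, {"x": 0.05, "y": -0.04, "z": 0.34, "ax": 0.0, "ay": 0.0, "az": 0.0}, {"x": -0.05, "y": -0.05, "z": 0.35, "ax": 0.0, "ay": 0.0, "az": 0.0}, {"x": -0.14, "y": -0.05, "z": 0.33, "ax": 0.0, "ay": 0.0, "az": 0.0}, {"x": -0.22, "y": -0.04, "z": 0.27, "ax": 0.0, "ay": 0.0, "az": 0.0}, {"x": -0.28, "y": -0.03, "z": 0.22, "ax": 0.0, "ay": 0.0, "az": 0.0}, {"x": -0.33, "y": -0.02, "z": 0.13, "ax": 0.0, "ay": 0.0, "az": 0.0}]
```

Emit:
{"fn": "send_rows", "kwargs": {
  "series": [
    {"x": 0.15, "y": -0.02, "z": 0.3, "ax": 0, "ay": 0, "az": 0},
    {"x": 0.36, "y": 0, "z": 0.1, "ax": 0, "ay": 0, "az": 0},
    {"x": 0.36, "y": 0, "z": 0.02, "ax": 0, "ay": 0, "az": 0},
    {"x": 0.36, "y": 0, "z": 0.05, "ax": 0, "ay": 0, "az": 0},
    {"x": 0.3, "y": -0.02, "z": 0.2, "ax": 0, "ay": 0, "az": 0},
    {"x": 0.1, "y": -0.04, "z": 0.3, "ax": 0, "ay": 0, "az": 0}
  ]
}}

```text
clock: 21.72
position: [0.5608, 0.3524, 0.1752]
ee_rot: [-1.679, -0.355, 0.314]
ft_force: [-5.4, -0.8, -0.5]
width: 0.275
```

```bash
python3 st.py 345 15 12 34
python3 - <<'E'
from h import *
from tub import tubfit
c=cap('scene'); cv2.imwrite('pics/s11.png',cv2.resize(c['frame'][250:390,330:520],None,fx=4,fy=4)); tubfit(c)
E
```

```text
clk 21.7167 tip loc mm [ 36.8 -13. ] ang -19.0 z 0.0114 F [-5.4 -0.8 -0.5] w 25.8 pitch 82.2 phi 292.9
[{"x": -0.13, "y": -0.09, "z": 0.54, "ax": -0.01, "ay": 0.0, "az": -0.01}, {"x": -0.05, "y": -0.05, "z": 0.34, "ax": -0.01, "ay": 0.0, "az": -0.01}, {"x": -0.14, "y": -0.05, "z": 0.33, "ax": -0.01, "ay": 0.0, "az": 0.0}, {"x": -0.22, "y": -0.03, "z": 0.28, "ax": 0.0, "ay": 0.0, "az": 0.0}, {"x": -0.28, "y": -0.03, "z": 0.21, "ax": 0.0, "ay": 0.0, "az": 0.0}, {"x": -0.33, "y": -0.02, "z": 0.13, "ax": 0.0, "ay": 0.0, "az": 0.0}, {"x": -0.35, "y": -0.01, "z": 0.05, "ax": 0.0, "ay": 0.0, "az": 0.0}, {"x": -0.35, "y": 0.01, "z": -0.05, "ax": 0.0, "ay": 0.0, "az": 0.0}, {"x": -0.33, "y": 0.02, "z": -0.14, "ax": 0.0, "ay": 0.0, "az": 0.0}, {"x": -0.28, "y": 0.03, "z": -0.21, "ax": 0.0, "ay": 0.0, "az": 0.0}, {"x": -0.21, "y": 0.04, "z": -0.28, "ax": 0.0, "ay": 0.0, "az": 0.0}, {"x": -0.14, "y": 0.04, "z": -0.33, "ax": 0.0, "ay": 0.0, "az": 0.0}]
lugs 148 [0.6216 0.3695] 4 [0.443  0.2834]
```

View pics/s11.png

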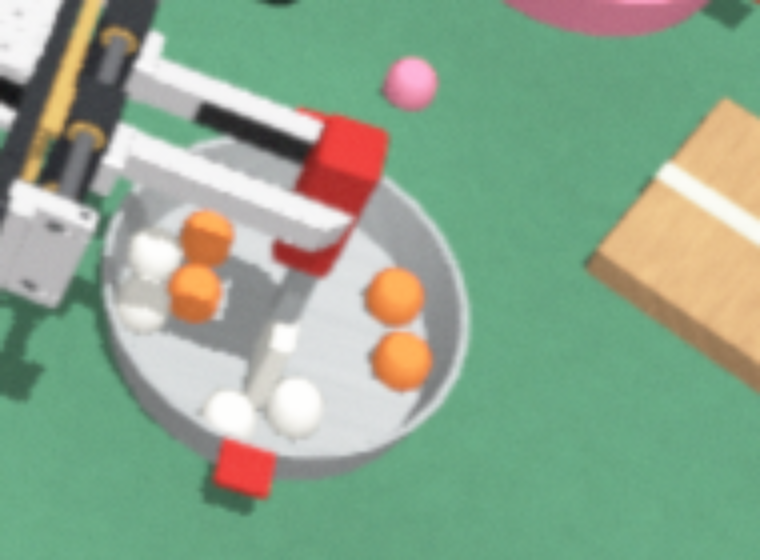

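Emit:
{"fn": "send_rows", "kwargs": {
  "series": [
    {"x": -0.15, "y": -0.04, "z": 0.3, "ax": 0, "ay": 0, "az": 0},
    {"x": 0, "y": -0.05, "z": 0.34, "ax": 0, "ay": 0, "az": 0},
    {"x": 0, "y": -0.05, "z": 0.34, "ax": 0, "ay": 0, "az": 0},
    {"x": -0.1, "y": -0.04, "z": 0.28, "ax": 0, "ay": 0, "az": 0},
    {"x": -0.28, "y": -0.03, "z": 0.21, "ax": 0, "ay": 0, "az": 0},
    {"x": -0.33, "y": -0.02, "z": 0.1, "ax": 0, "ay": 0, "az": 0}
  ]
}}

```text
clock: 22.27
position: [0.5238, 0.3862, 0.1745]
ee_rot: [-1.684, -0.36, 0.307]
ft_force: [0.7, -4.2, 0.6]
width: 0.269
```

```bash
python3 st.py 75 15 12 34
python3 - <<'E'
from h import *
from tub import tubfit
c=cap('scene'); cv2.imwrite('pics/s12.png',cv2.resize(c['frame'][250:390,330:520],None,fx=4,fy=4)); tubfit(c)
E
```

```text
clk 22.2667 tip loc mm [18.  32.1] ang 61.0 z 0.0108 F [ 0.7 -4.2  0.6] w 25.3 pitch 81.9 phi 295.4
[{"x": -0.7, "y": -0.06, "z": 0.05, "ax": 0.01, "ay": 0.0, "az": 0.01}, {"x": -0.35, "y": 0.01, "z": -0.05, "ax": 0.0, "ay": 0.0, "az": 0.01}, {"x": -0.33, "y": 0.02, "z": -0.14, "ax": 0.0, "ay": 0.0, "az": 0.01}, {"x": -0.28, "y": 0.03, "z": -0.21, "ax": 0.0, "ay": 0.0, "az": 0.0}, {"x": -0.21, "y": 0.04, "z": -0.28, "ax": 0.0, "ay": 0.0, "az": 0.0}, {"x": -0.14, "y": 0.04, "z": -0.33, "ax": 0.0, "ay": 0.0, "az": 0.0}, {"x": -0.04, "y": 0.05, "z": -0.35, "ax": 0.0, "ay": 0.0, "az": 0.0}, {"x": 0.05, "y": 0.05, "z": -0.34, "ax": 0.0, "ay": 0.0, "az": 0.0}, {"x": 0.14, "y": 0.05, "z": -0.33, "ax": 0.0, "ay": 0.0, "az": 0.0}, {"x": 0.21, "y": 0.04, "z": -0.28, "ax": 0.0, "ay": 0.0, "az": 0.0}, {"x": 0.29, "y": 0.03, "z": -0.21, "ax": 0.0, "ay": 0.0, "az": 0.0}, {"x": 0.33, "y": 0.01, "z": -0.13, "ax": 0.0, "ay": 0.0, "az": 0.0}]
lugs 149 [0.6216 0.3694] 50 [0.4517 0.2865]
```

View pics/s12.png

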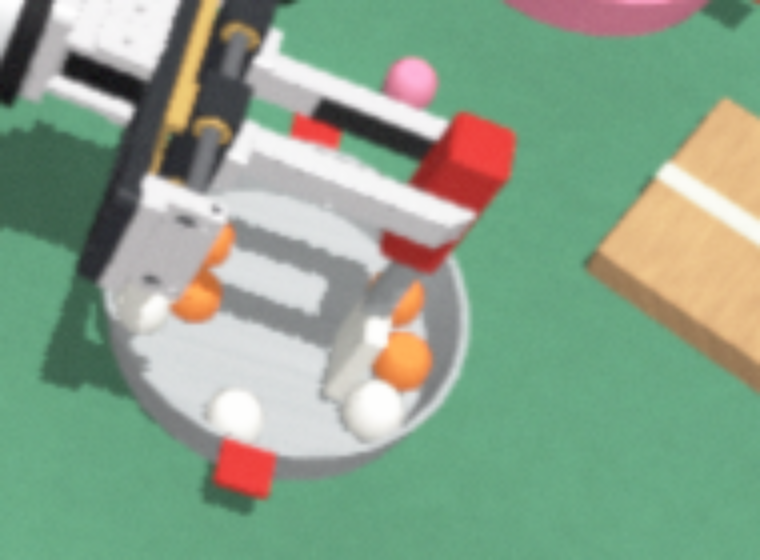

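Emit:
{"fn": "send_rows", "kwargs": {
  "series": [
    {"x": -0.35, "y": -0.03, "z": -0.03, "ax": 0, "ay": 0, "az": 0},
    {"x": -0.4, "y": -0.02, "z": 0, "ax": 0, "ay": 0, "az": 0},
    {"x": -0.37, "y": 0.01, "z": -0.05, "ax": 0, "ay": 0, "az": 0},
    {"x": -0.33, "y": 0.02, "z": -0.14, "ax": 0, "ay": 0, "az": 0},
    {"x": -0.28, "y": 0.03, "z": -0.21, "ax": 0, "ay": 0, "az": 0},
    {"x": -0.2, "y": 0.03, "z": -0.28, "ax": 0, "ay": 0, "az": 0},
    {"x": -0.1, "y": 0.03, "z": -0.33, "ax": 0, "ay": 0, "az": 0}
  ]
}}

```text
clock: 22.9
position: [0.4809, 0.3387, 0.1783]
ee_rot: [-1.681, -0.359, 0.307]
ft_force: [-0.6, 0.1, -1.9]
width: 0.275
```

```bash
python3 st.py 180 15 12 34
```

```text
clk 22.9 tip loc mm [-40.6   6.9] ang 170.0 z 0.0145 F [-0.6  0.1 -1.9] w 25.8 pitch 82.0 phi 295.4
[{"x": 0.34, "y": 0.19, "z": -0.6, "ax": 0.0, "ay": -0.01, "az": 0.01}, {"x": 0.13, "y": 0.04, "z": -0.32, "ax": 0.0, "ay": 0.0, "az": 0.01}, {"x": 0.22, "y": 0.04, "z": -0.28, "ax": 0.0, "ay": 0.0, "az": 0.01}, {"x": 0.28, "y": 0.03, "z": -0.21, "ax": 0.0, "ay": 0.0, "az": 0.0}, {"x": 0.33, "y": 0.02, "z": -0.14, "ax": 0.0, "ay": 0.0, "az": 0.0}, {"x": 0.36, "y": 0.01, "z": -0.04, "ax": 0.0, "ay": 0.0, "az": 0.0}, {"x": 0.35, "y": -0.01, "z": 0.05, "ax": 0.0, "ay": 0.0, "az": 0.0}, {"x": 0.32, "y": -0.02, "z": 0.13, "ax": 0.0, "ay": 0.0, "az": 0.0}, {"x": 0.29, "y": -0.03, "z": 0.22, "ax": 0.0, "ay": 0.0, "az": 0.0}, {"x": 0.21, "y": -0.04, "z": 0.28, "ax": 0.0, "ay": 0.0, "az": 0.0}, {"x": 0.13, "y": -0.04, "z": 0.33, "ax": 0.0, "ay": 0.0, "az": 0.0}, {"x": 0.05, "y": -0.05, "z": 0.34, "ax": 0.0, "ay": 0.0, "az": 0.0}]
```

Emit:
{"fn": "send_rows", "kwargs": {
  "series": [
    {"x": 0.15, "y": 0.08, "z": -0.35, "ax": 0, "ay": 0, "az": 0},
    {"x": 0.2, "y": 0.04, "z": -0.32, "ax": 0, "ay": 0, "az": 0},
    {"x": 0.24, "y": 0.04, "z": -0.26, "ax": 0, "ay": 0, "az": 0},
    {"x": 0.3, "y": 0.03, "z": -0.18, "ax": 0, "ay": 0, "az": 0},
    {"x": 0.33, "y": 0.02, "z": -0.08, "ax": 0, "ay": 0, "az": 0},
    {"x": 0.36, "y": 0, "z": 0, "ax": 0, "ay": 0, "az": 0},
    {"x": 0.36, "y": -0.01, "z": 0.02, "ax": 0, "ay": 0, "az": 0}
  ]
}}

```text
clock: 23.48
position: [0.5417, 0.3278, 0.1792]
ee_rot: [-1.673, -0.354, 0.312]
ft_force: [-2.4, 2.9, -0.5]
width: 0.274
```

```bash
python3 st.py 285 15 12 34
python3 - <<'E'
from h import *
from tub import tubfit
c=cap('scene'); cv2.imwrite('pics/s13.png',cv2.resize(c['frame'][250:390,330:520],None,fx=4,fy=4)); tubfit(c)
E
```

```text
clk 23.4833 tip loc mm [  9.5 -26.5] ang -70.0 z 0.0152 F [-2.4  2.9 -0.5] w 25.8 pitch 82.6 phi 293.5
[{"x": 0.29, "y": 0.14, "z": -0.03, "ax": -0.04, "ay": 0.0, "az": 0.0}, {"x": 0.28, "y": -0.03, "z": 0.21, "ax": -0.02, "ay": 0.0, "az": 0.0}, {"x": 0.22, "y": -0.04, "z": 0.28, "ax": -0.02, "ay": 0.0, "az": 0.0}, {"x": 0.13, "y": -0.04, "z": 0.33, "ax": -0.01, "ay": 0.0, "az": 0.0}, {"x": 0.04, "y": -0.05, "z": 0.35, "ax": -0.01, "ay": 0.0, "az": 0.0}, {"x": -0.04, "y": -0.05, "z": 0.35, "ax": -0.01, "ay": 0.0, "az": 0.0}, {"x": -0.14, "y": -0.04, "z": 0.32, "ax": 0.0, "ay": 0.0, "az": 0.0}, {"x": -0.22, "y": -0.04, "z": 0.28, "ax": 0.0, "ay": 0.0, "az": 0.0}, {"x": -0.28, "y": -0.03, "z": 0.21, "ax": 0.0, "ay": 0.0, "az": 0.0}, {"x": -0.33, "y": -0.02, "z": 0.13, "ax": 0.0, "ay": 0.0, "az": 0.0}, {"x": -0.35, "y": 0.0, "z": 0.05, "ax": 0.0, "ay": 0.0, "az": 0.0}, {"x": -0.36, "y": 0.0, "z": -0.05, "ax": 0.0, "ay": 0.0, "az": 0.0}]
lugs 148 [0.6215 0.3694] 0
```

View pics/s13.png

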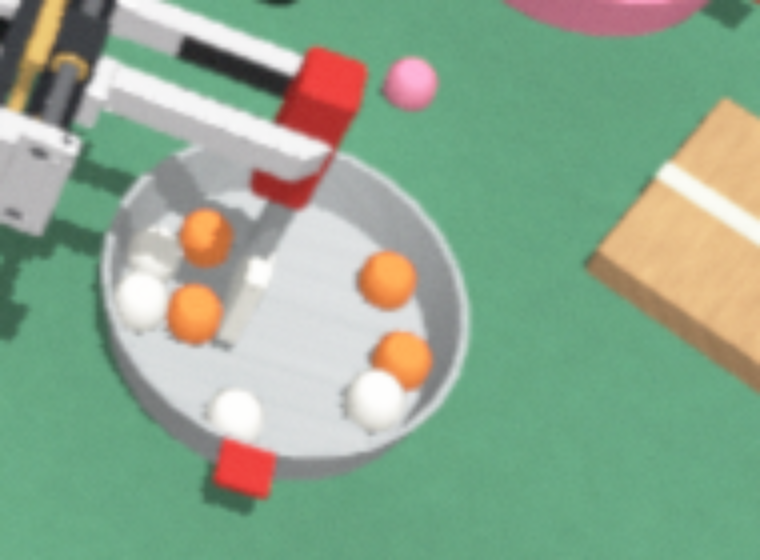

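Emit:
{"fn": "send_rows", "kwargs": {
  "series": [
    {"x": 0.28, "y": 0.06, "z": 0.05, "ax": 0, "ay": 0, "az": 0},
    {"x": 0.28, "y": 0, "z": 0.25, "ax": 0, "ay": 0, "az": 0},
    {"x": 0.15, "y": -0.03, "z": 0.32, "ax": 0, "ay": 0, "az": 0},
    {"x": 0, "y": -0.04, "z": 0.34, "ax": 0, "ay": 0, "az": 0},
    {"x": -0.1, "y": -0.05, "z": 0.34, "ax": 0, "ay": 0, "az": 0},
    {"x": -0.2, "y": -0.05, "z": 0.3, "ax": 0, "ay": 0, "az": 0},
    {"x": -0.3, "y": -0.04, "z": 0.22, "ax": 0, "ay": 0, "az": 0},
    {"x": -0.36, "y": -0.03, "z": 0.1, "ax": 0, "ay": 0, "az": 0}
  ]
}}

```text
clock: 24.2
position: [0.5182, 0.3772, 0.1736]
ee_rot: [-1.68, -0.36, 0.307]
ft_force: [0.3, 0.3, -1.6]
width: 0.27
```

```bash
python3 st.py 75 15 12 32
```

```text
clk 24.2 tip loc mm [ 9.4 26.9] ang 71.0 z 0.0098 F [ 0.3  0.3 -1.6] w 25.4 pitch 82.1 phi 295.7
[{"x": -0.35, "y": -0.11, "z": 0.2, "ax": -0.01, "ay": 0.0, "az": 0.01}, {"x": -0.33, "y": 0.0, "z": -0.04, "ax": -0.01, "ay": 0.0, "az": 0.01}, {"x": -0.31, "y": 0.02, "z": -0.13, "ax": 0.0, "ay": 0.0, "az": 0.01}, {"x": -0.26, "y": 0.03, "z": -0.2, "ax": 0.0, "ay": 0.0, "az": 0.01}, {"x": -0.2, "y": 0.03, "z": -0.27, "ax": 0.0, "ay": 0.0, "az": 0.0}, {"x": -0.13, "y": 0.04, "z": -0.3, "ax": 0.0, "ay": 0.0, "az": 0.0}, {"x": -0.04, "y": 0.05, "z": -0.33, "ax": 0.0, "ay": 0.0, "az": 0.0}, {"x": 0.04, "y": 0.05, "z": -0.33, "ax": 0.0, "ay": 0.0, "az": 0.0}, {"x": 0.13, "y": 0.04, "z": -0.31, "ax": 0.0, "ay": 0.0, "az": 0.0}, {"x": 0.21, "y": 0.04, "z": -0.26, "ax": 0.0, "ay": 0.0, "az": 0.0}, {"x": 0.27, "y": 0.02, "z": -0.2, "ax": 0.0, "ay": 0.0, "az": 0.0}, {"x": 0.31, "y": 0.02, "z": -0.12, "ax": 0.0, "ay": 0.0, "az": 0.0}]
```

Emit:
{"fn": "send_rows", "kwargs": {
  "series": [
    {"x": -0.34, "y": -0.1, "z": 0.08, "ax": 0, "ay": 0, "az": 0},
    {"x": -0.34, "y": -0.02, "z": 0, "ax": 0, "ay": 0, "az": 0},
    {"x": -0.32, "y": 0.01, "z": -0.1, "ax": 0, "ay": 0, "az": 0},
    {"x": -0.26, "y": 0.02, "z": -0.2, "ax": 0, "ay": 0, "az": 0},
    {"x": -0.2, "y": 0.03, "z": -0.27, "ax": 0, "ay": 0, "az": 0},
    {"x": -0.1, "y": 0.03, "z": -0.3, "ax": 0, "ay": 0, "az": 0},
    {"x": 0, "y": 0.04, "z": -0.33, "ax": 0, "ay": 0, "az": 0},
    {"x": 0.1, "y": 0.04, "z": -0.32, "ax": 0, "ay": 0, "az": 0}
  ]
}}

```text
clock: 24.87
position: [0.4942, 0.3251, 0.1795]
ee_rot: [-1.681, -0.359, 0.305]
ft_force: [-0.1, 0.8, -1.4]
width: 0.272
```

```bash
python3 st.py 195 15 12 32
python3 - <<'E'
from h import *
from tub import tubfit
c=cap('scene'); cv2.imwrite('pics/s14.png',cv2.resize(c['frame'][250:390,330:520],None,fx=4,fy=4)); tubfit(c)
E
```

```text
clk 24.8667 tip loc mm [-33.8 -10.8] ang -162.0 z 0.0157 F [-0.1  0.8 -1.4] w 25.6 pitch 82.1 phi 296.0
[{"x": 0.28, "y": 0.18, "z": -0.17, "ax": 0.0, "ay": -0.01, "az": 0.02}, {"x": 0.2, "y": 0.04, "z": -0.26, "ax": 0.0, "ay": -0.01, "az": 0.01}, {"x": 0.27, "y": 0.02, "z": -0.2, "ax": 0.0, "ay": -0.01, "az": 0.01}, {"x": 0.31, "y": 0.02, "z": -0.13, "ax": 0.0, "ay": 0.0, "az": 0.0}, {"x": 0.33, "y": 0.01, "z": -0.04, "ax": 0.0, "ay": 0.0, "az": 0.0}, {"x": 0.33, "y": -0.01, "z": 0.04, "ax": 0.0, "ay": 0.0, "az": 0.0}, {"x": 0.31, "y": -0.02, "z": 0.13, "ax": 0.0, "ay": 0.0, "az": 0.0}, {"x": 0.26, "y": -0.02, "z": 0.21, "ax": 0.0, "ay": 0.0, "az": 0.0}, {"x": 0.2, "y": -0.04, "z": 0.26, "ax": 0.0, "ay": 0.0, "az": 0.0}, {"x": 0.13, "y": -0.04, "z": 0.31, "ax": 0.0, "ay": 0.0, "az": 0.0}, {"x": 0.04, "y": -0.05, "z": 0.32, "ax": 0.0, "ay": 0.0, "az": 0.0}, {"x": -0.04, "y": -0.04, "z": 0.33, "ax": 0.0, "ay": 0.0, "az": 0.0}]
lugs 148 [0.6214 0.3694] 29 [0.4529 0.2815]
```

View pics/s14.png

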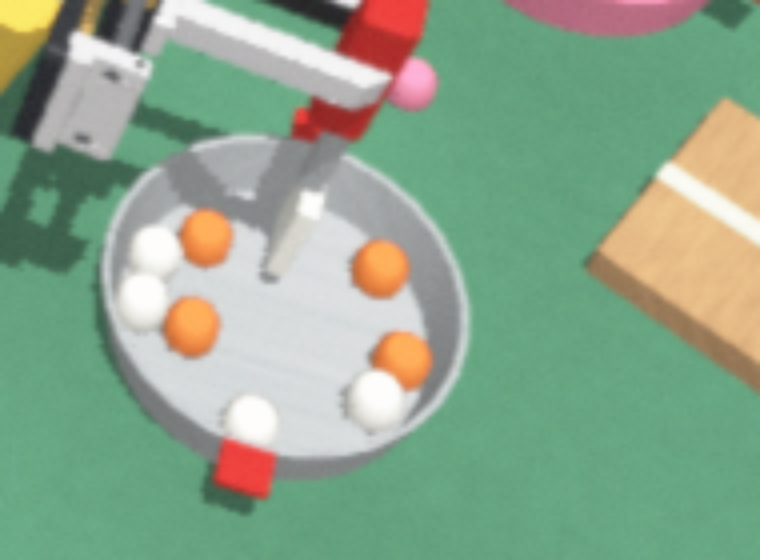

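Emit:
{"fn": "send_rows", "kwargs": {
  "series": [
    {"x": 0.28, "y": 0.1, "z": -0.1, "ax": 0, "ay": 0, "az": 0},
    {"x": 0.28, "y": 0.05, "z": -0.2, "ax": 0, "ay": 0, "az": 0},
    {"x": 0.3, "y": 0.03, "z": -0.12, "ax": 0, "ay": 0, "az": 0},
    {"x": 0.31, "y": 0.02, "z": -0.04, "ax": 0, "ay": 0, "az": 0},
    {"x": 0.33, "y": 0, "z": 0.02, "ax": 0, "ay": 0, "az": 0},
    {"x": 0.33, "y": -0.01, "z": 0.06, "ax": 0, "ay": 0, "az": 0},
    {"x": 0.28, "y": -0.02, "z": 0.16, "ax": 0, "ay": 0, "az": 0},
    {"x": 0.18, "y": -0.02, "z": 0.24, "ax": 0, "ay": 0, "az": 0}
  ]
}}

```text
clock: 25.58
position: [0.5566, 0.3482, 0.1739]
ee_rot: [-1.682, -0.357, 0.3]
ft_force: [0.4, 0.9, -0.9]
width: 0.273
```

```bash
python3 st.py 345 15 12 30
```

```text
clk 25.5833 tip loc mm [ 32.7 -15.6] ang -25.0 z 0.0102 F [ 0.4  0.9 -0.9] w 25.7 pitch 82.0 phi 296.4
[{"x": -0.08, "y": -0.16, "z": 0.61, "ax": 0.0, "ay": -0.02, "az": 0.02}, {"x": -0.04, "y": -0.04, "z": 0.31, "ax": 0.0, "ay": -0.02, "az": 0.01}, {"x": -0.12, "y": -0.04, "z": 0.28, "ax": 0.0, "ay": -0.01, "az": 0.01}, {"x": -0.2, "y": -0.04, "z": 0.25, "ax": 0.0, "ay": -0.01, "az": 0.01}, {"x": -0.25, "y": -0.03, "z": 0.18, "ax": 0.0, "ay": -0.01, "az": 0.01}, {"x": -0.29, "y": -0.01, "z": 0.12, "ax": 0.0, "ay": 0.0, "az": 0.0}, {"x": -0.31, "y": -0.01, "z": 0.04, "ax": 0.0, "ay": 0.0, "az": 0.0}, {"x": -0.31, "y": 0.01, "z": -0.04, "ax": 0.0, "ay": 0.0, "az": 0.0}, {"x": -0.29, "y": 0.02, "z": -0.12, "ax": 0.0, "ay": 0.0, "az": 0.0}, {"x": -0.24, "y": 0.02, "z": -0.19, "ax": 0.0, "ay": 0.0, "az": 0.0}, {"x": -0.19, "y": 0.04, "z": -0.25, "ax": 0.0, "ay": 0.0, "az": 0.0}, {"x": -0.12, "y": 0.04, "z": -0.29, "ax": 0.0, "ay": 0.0, "az": 0.0}]
```

Emit:
{"fn": "send_rows", "kwargs": {
  "series": [
    {"x": -0.02, "y": -0.1, "z": 0.3, "ax": 0, "ay": 0, "az": 0},
    {"x": -0.04, "y": -0.05, "z": 0.32, "ax": 0, "ay": 0, "az": 0},
    {"x": -0.08, "y": -0.04, "z": 0.32, "ax": 0, "ay": 0, "az": 0},
    {"x": -0.16, "y": -0.04, "z": 0.25, "ax": 0, "ay": 0, "az": 0},
    {"x": -0.25, "y": -0.03, "z": 0.18, "ax": 0, "ay": 0, "az": 0},
    {"x": -0.29, "y": -0.02, "z": 0.1, "ax": 0, "ay": 0, "az": 0},
    {"x": -0.31, "y": 0, "z": 0.02, "ax": 0, "ay": 0, "az": 0},
    {"x": -0.31, "y": 0.01, "z": -0.04, "ax": 0, "ay": 0, "az": 0},
    {"x": -0.29, "y": 0.02, "z": -0.12, "ax": 0, "ay": 0, "az": 0},
    {"x": -0.22, "y": 0.02, "z": -0.2, "ax": 0, "ay": 0, "az": 0},
    {"x": -0.12, "y": 0.03, "z": -0.25, "ax": 0, "ay": 0, "az": 0},
    {"x": 0, "y": 0.03, "z": -0.28, "ax": 0, "ay": 0, "az": 0}
  ]
}}

```text
clock: 26.58
position: [0.4945, 0.3445, 0.1776]
ee_rot: [-1.68, -0.361, 0.299]
ft_force: [-0.2, -0.1, -0.9]
width: 0.273
```

```bash
python3 st.py 195 15 12 30
python3 - <<'E'
from h import *
from tub import tubfit
c=cap('scene'); cv2.imwrite('pics/s15.png',cv2.resize(c['frame'][250:390,330:520],None,fx=4,fy=4)); tubfit(c)
E
```

```text
clk 26.5833 tip loc mm [-24.9   6.7] ang 165.0 z 0.0139 F [-0.2 -0.1 -0.9] w 25.7 pitch 82.0 phi 297.7
[{"x": 0.02, "y": 0.19, "z": -0.84, "ax": 0.0, "ay": -0.02, "az": 0.03}, {"x": 0.2, "y": 0.04, "z": -0.25, "ax": 0.0, "ay": -0.01, "az": 0.02}, {"x": 0.25, "y": 0.03, "z": -0.18, "ax": 0.0, "ay": -0.01, "az": 0.02}, {"x": 0.29, "y": 0.01, "z": -0.12, "ax": 0.0, "ay": -0.01, "az": 0.01}, {"x": 0.31, "y": 0.01, "z": -0.04, "ax": 0.0, "ay": -0.01, "az": 0.01}, {"x": 0.31, "y": -0.01, "z": 0.04, "ax": 0.0, "ay": 0.0, "az": 0.0}, {"x": 0.29, "y": -0.01, "z": 0.12, "ax": 0.0, "ay": 0.0, "az": 0.0}, {"x": 0.24, "y": -0.03, "z": 0.19, "ax": 0.0, "ay": 0.0, "az": 0.0}, {"x": 0.19, "y": -0.03, "z": 0.25, "ax": 0.0, "ay": 0.0, "az": 0.0}, {"x": 0.12, "y": -0.04, "z": 0.29, "ax": 0.0, "ay": 0.0, "az": 0.0}, {"x": 0.04, "y": -0.05, "z": 0.31, "ax": 0.0, "ay": 0.0, "az": 0.0}, {"x": -0.04, "y": -0.04, "z": 0.3, "ax": 0.0, "ay": 0.0, "az": 0.0}]
lugs 149 [0.6217 0.3694] 77 [0.4497 0.2866]
```

View pics/s15.png

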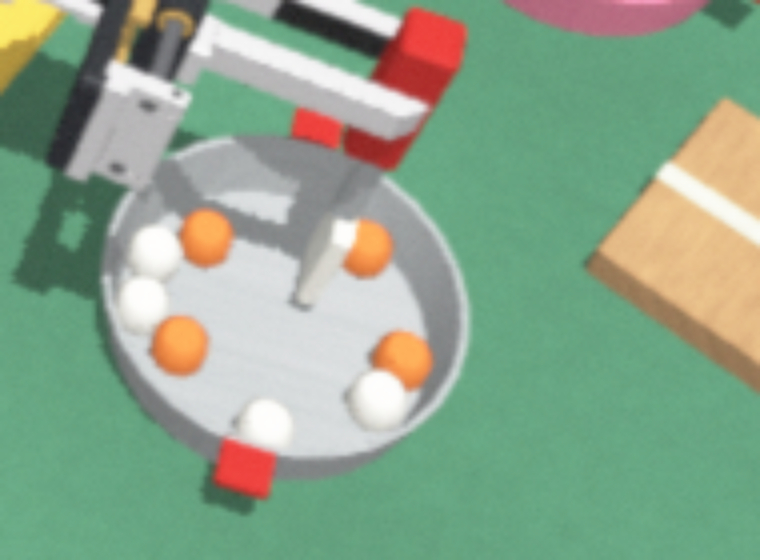

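Emit:
{"fn": "send_rows", "kwargs": {
  "series": [
    {"x": 0.1, "y": -0.4, "z": -0.06, "ax": 0, "ay": 0, "az": 0},
    {"x": 0.1, "y": -0.6, "z": -0.08, "ax": 0, "ay": 0, "az": 0},
    {"x": 0, "y": -0.8, "z": -0.11, "ax": 0, "ay": 0, "az": 0},
    {"x": 0, "y": -0.8, "z": -0.11, "ax": 0, "ay": 0, "az": 0},
    {"x": 0, "y": -0.8, "z": -0.11, "ax": 0, "ay": 0, "az": 0},
    {"x": 0, "y": -0.6, "z": -0.1, "ax": 0, "ay": 0, "az": 0},
    {"x": 0, "y": -0.3, "z": 0, "ax": 0, "ay": 0, "az": 0}
  ]
}}

```text
clock: 27.22
position: [0.5, 0.3432, 0.2908]
ee_rot: [-1.679, -0.354, 0.309]
ft_force: [-1.0, 0.3, -1.8]
width: 0.275
```

Run:
```python
from ik import *
from tub import tubfit
c=cap('scene','s16'); cv2.imwrite('pics/s16z.png',cv2.resize(c['frame'][250:390,330:520],None,fx=4,fy=4)); g1,g2=tubfit(c)
P,ok=cloud(c); a=g1.mean(0);b=g2.mean(0);m=(a+b)/2;u=(a-b)/np.linalg.norm(a-b);n=np.array([-u[1],u[0]]);print('tub',m,np.degrees(np.arctan2(u[1],u[0])))
for q in ('orange0','white0'):
    for r in manip.regions_of(q,'scene'):
        x=np.median(P[r['mask']&ok],0); 
        if np.hypot(*(x[:2]-m))<.08: print(q,round(r['score'],2),np.round(r['centre']),'n mm',((x[:2]-m)@n*1000).round(1))
p,R,s=cur();print(p,s['clock'],np.round(s['joints'],2))
```

```text
lugs 147 [0.6217 0.3695] 68 [0.4494 0.2861]
tub [0.53555109 0.3278272 ] 25.840392033756114
orange0 0.73 [382. 310.] n mm -38.6
orange0 0.72 [376. 335.] n mm -39.1
orange0 0.43 [419. 311.] n mm 35.0
white0 0.71 [369. 312.] n mm -60.3
white0 0.59 [424. 353.] n mm 52.9
white0 0.55 [397. 353.] n mm 7.6
white0 0.44 [364. 326.] n mm -59.9
[0.49974762 0.34341991 0.28863962] 27.3667 [-0.12  0.61  1.64  1.11  1.89 -0.79]
```

View pics/s16z.png

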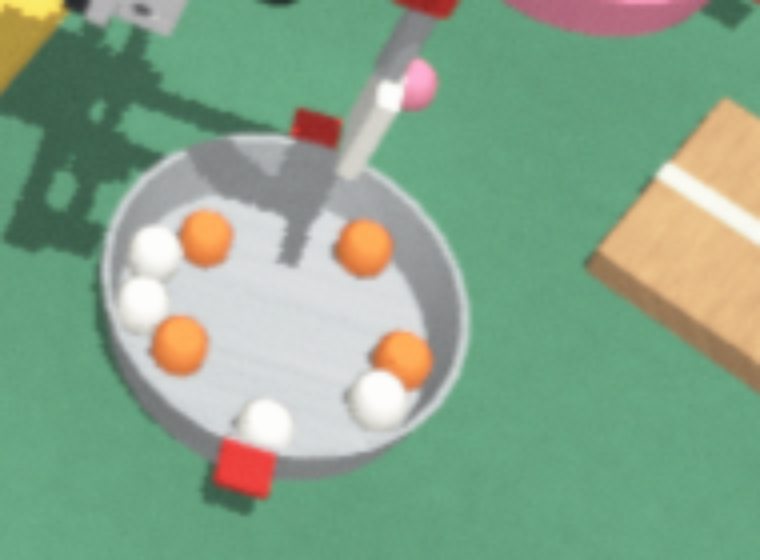

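```bash
cat > stC.py <<'E'
from ik import *
import sys
TP=np.array([float(sys.argv[1]),float(sys.argv[2])]);z=float(sys.argv[3]);phi=7.4
p,R,s=cur();print(p,s['clock'],np.round(s['joints'],2),s['width']*94,np.round(s['ft_force'],1))
px=R.as_matrix()[:,1]; print('pitch',np.degrees(-np.arcsin(px[2])).round(1),'phi',(np.degrees(np.arctan2(px[1],px[0]))%360).round(1),'roll',np.degrees(np.arcsin(R.as_matrix()[2,0])).round(1))
c,sn=np.cos(np.radians(phi)),np.sin(np.radians(phi))
RT=padR(phi,0,True)[1]; pT=np.r_[TP+(-.0655)*np.array([c,sn]),z]
n=int(sys.argv[4]) if len(sys.argv)>4 else None
o,a,b=rows(p,R,pT,RT,n=n,maxr=.95,maxs=.9)
for q in o:
    for k in q:q[k]=round(q[k],2)+0.0
show(o);print(len(o),'end',a.round(3))
q=np.array(s['joints']);rv=(R.inv()*RT).as_rotvec();L=[]
for i in range(1,len(o)+1):
    f=i/len(o);pp=p+(pT-p)*f;RR=R*Ro.from_rotvec(rv*f);q2,e=ik(pp,RR,q);L.append(np.abs(q2-q).max());q=q2
    if i%4==0: print(f,e.round(4),q.round(2),'tip',(pp+RR.apply([0,.1655,0])).round(3))
print('max dq/row',np.max(L).round(3))
E
python3 stC.py .525 .083 .2
```

```text
[0.49974762 0.34341991 0.28863962] 27.3667 [-0.12  0.61  1.64  1.11  1.89 -0.79] 25.678611904172392 [-0.3  0.7 -1. ]
pitch 82.2 phi 293.1 roll -0.1
[{"x": -0.25, "y": 0.21, "z": -0.38, "ax": -0.61, "ay": -0.45, "az": -0.52}, {"x": -0.28, "y": 0.21, "z": -0.35, "ax": -0.6, "ay": -0.46, "az": -0.52}, {"x": -0.3, "y": 0.22, "z": -0.33, "ax": -0.61, "ay": -0.45, "az": -0.52}, {"x": -0.32, "y": 0.23, "z": -0.31, "ax": -0.61, "ay": -0.45, "az": -0.53}, {"x": -0.34, "y": 0.22, "z": -0.28, "ax": -0.61, "ay": -0.46, "az": -0.52}, {"x": -0.36, "y": 0.22, "z": -0.25, "ax": -0.6, "ay": -0.45, "az": -0.52}, {"x": -0.39, "y": 0.22, "z": -0.23, "ax": -0.61, "ay": -0.45, "az": -0.52}, {"x": -0.4, "y": 0.21, "z": -0.21, "ax": -0.61, "ay": -0.46, "az": -0.52}, {"x": -0.42, "y": 0.2, "z": -0.17, "ax": -0.61, "ay": -0.45, "az": -0.52}, {"x": -0.43, "y": 0.19, "z": -0.15, "ax": -0.6, "ay": -0.46, "az": -0.52}, {"x": -0.45, "y": 0.18, "z": -0.12, "ax": -0.61, "ay": -0.45, "az": -0.53}, {"x": -0.46, "y": 0.16, "z": -0.09, "ax": -0.61, "ay": -0.45, "az": -0.52}]
[{"x": -0.47, "y": 0.15, "z": -0.07, "ax": -0
[... 552 characters left out ...]
2}, {"x": -0.48, "y": -0.04, "z": 0.11, "ax": -0.61, "ay": -0.45, "az": -0.52}, {"x": -0.48, "y": -0.07, "z": 0.13, "ax": -0.6, "ay": -0.46, "az": -0.52}, {"x": -0.46, "y": -0.1, "z": 0.14, "ax": -0.61, "ay": -0.45, "az": -0.52}]
23 end [0.46  0.075 0.2  ]
0.17391304347826086 0.0 [-0.12  0.58  1.49  0.89  1.93 -0.9 ] tip [0.544 0.261 0.12 ]
0.34782608695652173 0.0 [-0.1   0.52  1.41  0.67  1.93 -1.06] tip [0.577 0.208 0.126]
0.5217391304347826 0.0 [-0.07  0.44  1.4   0.46  1.86 -1.24] tip [0.605 0.166 0.141]
0.6956521739130435 0.0 [-0.04  0.34  1.46  0.27  1.72 -1.42] tip [0.623 0.134 0.162]
0.8695652173913043 0.0 [-0.    0.21  1.59  0.11  1.5  -1.58] tip [0.628 0.11  0.184]
max dq/row 0.072
```

Emit:
{"fn": "send_rows", "kwargs": {
  "series": [
    {"x": -0.25, "y": 0.15, "z": -0.38, "ax": -0.6, "ay": -0.45, "az": -0.52},
    {"x": -0.28, "y": 0.16, "z": -0.35, "ax": -0.6, "ay": -0.45, "az": -0.52},
    {"x": -0.3, "y": 0.2, "z": -0.33, "ax": -0.6, "ay": -0.45, "az": -0.52},
    {"x": -0.32, "y": 0.22, "z": -0.31, "ax": -0.6, "ay": -0.45, "az": -0.52},
    {"x": -0.34, "y": 0.22, "z": -0.28, "ax": -0.6, "ay": -0.45, "az": -0.52},
    {"x": -0.36, "y": 0.22, "z": -0.25, "ax": -0.6, "ay": -0.45, "az": -0.52},
    {"x": -0.39, "y": 0.22, "z": -0.23, "ax": -0.6, "ay": -0.45, "az": -0.52},
    {"x": -0.4, "y": 0.21, "z": -0.21, "ax": -0.6, "ay": -0.45, "az": -0.52},
    {"x": -0.42, "y": 0.2, "z": -0.17, "ax": -0.6, "ay": -0.45, "az": -0.52},
    {"x": -0.43, "y": 0.19, "z": -0.15, "ax": -0.6, "ay": -0.45, "az": -0.52},
    {"x": -0.45, "y": 0.18, "z": -0.12, "ax": -0.6, "ay": -0.45, "az": -0.52},
    {"x": -0.46, "y": 0.16, "z": -0.09, "ax": -0.6, "ay": -0.45, "az": -0.52}
  ]
}}

```text
clock: 28.37
position: [0.4757, 0.1943, 0.2263]
ee_rot: [-2.014, -1.367, 0.23]
ft_force: [-1.0, 0.3, -1.5]
width: 0.272
```

```bash
python3 stC.py .525 .083 .16
```

```text
[0.47565732 0.19434628 0.22628766] 28.3667 [-0.07  0.46  1.41  0.43  1.86 -1.26] 25.613689783320027 [-1.   0.3 -1.5]
pitch 38.4 phi 344.1 roll 12.8
[{"x": -0.46, "y": 0.2, "z": 0.02, "ax": -0.63, "ay": -0.43, "az": -0.51}, {"x": -0.46, "y": 0.18, "z": 0.05, "ax": -0.63, "ay": -0.42, "az": -0.5}, {"x": -0.48, "y": 0.15, "z": 0.07, "ax": -0.62, "ay": -0.43, "az": -0.51}, {"x": -0.47, "y": 0.13, "z": 0.1, "ax": -0.63, "ay": -0.43, "az": -0.5}, {"x": -0.48, "y": 0.1, "z": 0.12, "ax": -0.63, "ay": -0.42, "az": -0.51}, {"x": -0.47, "y": 0.08, "z": 0.15, "ax": -0.63, "ay": -0.43, "az": -0.5}, {"x": -0.47, "y": 0.04, "z": 0.16, "ax": -0.62, "ay": -0.43, "az": -0.51}, {"x": -0.46, "y": 0.02, "z": 0.19, "ax": -0.63, "ay": -0.42, "az": -0.5}, {"x": -0.46, "y": -0.02, "z": 0.2, "ax": -0.63, "ay": -0.43, "az": -0.51}, {"x": -0.45, "y": -0.05, "z": 0.22, "ax": -0.63, "ay": -0.42, "az": -0.5}, {"x": -0.44, "y": -0.08, "z": 0.23, "ax": -0.62, "ay": -0.43, "az": -0.51}]
11 end [0.46  0.075 0.16 ]
0.36363636363636365 0.0 [-0.03  0.36  1.49  0.25  1.68 -1.44] tip [0.62  0.129 0.135]
0.7272727272727273 0.0 [-0.    0.24  1.65  0.1   1.43 -1.59] tip [0.627 0.108 0.15 ]
max dq/row 0.081
```

Emit:
{"fn": "send_rows", "kwargs": {
  "series": [
    {"x": -0.46, "y": 0.2, "z": 0.02, "ax": -0.63, "ay": -0.43, "az": -0.5},
    {"x": -0.46, "y": 0.18, "z": 0.05, "ax": -0.63, "ay": -0.43, "az": -0.5},
    {"x": -0.48, "y": 0.15, "z": 0.07, "ax": -0.63, "ay": -0.43, "az": -0.5},
    {"x": -0.47, "y": 0.13, "z": 0.1, "ax": -0.63, "ay": -0.43, "az": -0.5},
    {"x": -0.48, "y": 0.1, "z": 0.12, "ax": -0.63, "ay": -0.43, "az": -0.5},
    {"x": -0.47, "y": 0.08, "z": 0.15, "ax": -0.63, "ay": -0.43, "az": -0.5},
    {"x": -0.47, "y": 0.04, "z": 0.16, "ax": -0.63, "ay": -0.43, "az": -0.5},
    {"x": -0.46, "y": 0.02, "z": 0.19, "ax": -0.63, "ay": -0.43, "az": -0.5},
    {"x": -0.46, "y": -0.02, "z": 0.2, "ax": -0.63, "ay": -0.43, "az": -0.5},
    {"x": -0.45, "y": -0.05, "z": 0.22, "ax": -0.63, "ay": -0.43, "az": -0.5},
    {"x": -0.4, "y": -0.08, "z": 0.23, "ax": -0.63, "ay": -0.43, "az": -0.5},
    {"x": 0, "y": 0, "z": 0, "ax": 0, "ay": 0, "az": 0}
  ]
}}

```text
clock: 29.37
position: [0.4482, 0.0695, 0.1427]
ee_rot: [2.036, 2.386, -0.037]
ft_force: [-0.3, -0.3, -0.9]
width: 0.273
```

```bash
python3 stC.py .525 .083 .08; python3 -c "
from h import *
cap('scene','s17')"
```

```text
[0.44815172 0.06948833 0.14266249] 29.3667 [ 0.02  0.15  1.84 -0.02  1.16 -1.7 ] 25.646615709944843 [-0.3 -0.3 -0.9]
pitch 0.8 phi 9.0 roll -1.1
[{"x": 0.06, "y": 0.18, "z": 0.83, "ax": -0.06, "ay": 0.07, "az": 0.11}, {"x": 0.05, "y": 0.17, "z": 0.84, "ax": -0.05, "ay": 0.07, "az": 0.11}, {"x": 0.05, "y": 0.17, "z": 0.83, "ax": -0.06, "ay": 0.08, "az": 0.11}]
3 end [0.46  0.074 0.08 ]
max dq/row 0.057
```

View pics/s17.png

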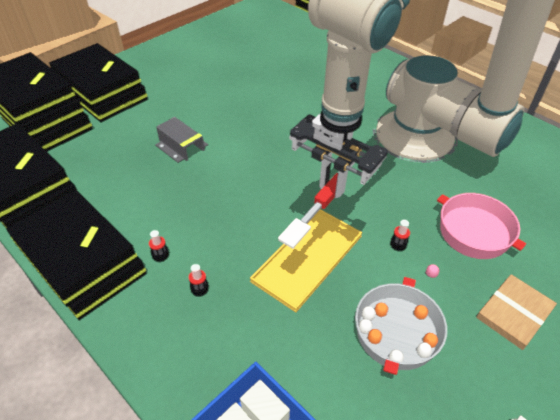

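Emit:
{"fn": "send_rows", "kwargs": {
  "series": [
    {"x": 0.06, "y": 0.16, "z": 0.7, "ax": -0.06, "ay": 0.07, "az": 0.11},
    {"x": 0.05, "y": 0.14, "z": 0.75, "ax": -0.05, "ay": 0.07, "az": 0.11},
    {"x": 0.05, "y": 0.12, "z": 0.7, "ax": -0.06, "ay": 0.08, "az": 0.11},
    {"x": 0, "y": 0, "z": 0.4, "ax": 0, "ay": 0, "az": 0},
    {"x": 0, "y": 0, "z": 0, "ax": 0, "ay": 0, "az": 0}
  ]
}}

```text
clock: 29.83
position: [0.4633, 0.0774, 0.0763]
ee_rot: [-2.08, -2.341, -0.005]
ft_force: [0.3, 0.2, -1.0]
width: 0.279
```

```bash
python3 stC.py .525 .083 .03 4;python3 - <<'E'
from h import *
for n in ('scene','top'):
    c=cap(n,n+'18');P,ok=cloud(c);hsv=cv2.cvtColor(c['frame'],cv2.COLOR_BGR2HSV)
    m=ok&(np.abs(P[...,0]-.6)<.08)&(np.abs(P[...,1]-.09)<.06)&(hsv[...,1]<70)&(hsv[...,2]>150)&(P[...,2]>.02)
    if m.sum()>20: print(n,m.sum(),cv2.minAreaRect((P[m][:,:2]*1000).astype(np.float32)),np.median(P[m],0),P[m][:,0].max())
E
```

```text
[0.46329608 0.07740805 0.07634445] 29.8333 [ 0.01  0.24  1.92  0.01  0.99 -1.69] 26.217164045346564 [ 0.3  0.2 -1. ]
pitch 0.2 phi 6.8 roll 0.5
[{"x": -0.03, "y": -0.03, "z": 0.46, "ax": -0.01, "ay": -0.03, "az": -0.03}, {"x": -0.03, "y": -0.04, "z": 0.47, "ax": -0.01, "ay": -0.03, "az": -0.03}, {"x": -0.02, "y": -0.03, "z": 0.46, "ax": -0.02, "ay": -0.02, "az": -0.04}, {"x": -0.03, "y": -0.04, "z": 0.46, "ax": -0.01, "ay": -0.03, "az": -0.03}]
4 end [0.46  0.075 0.03 ]
1.0 0.0 [ 0.01  0.29  1.99 -0.    0.86 -1.69] tip [0.624 0.096 0.03 ]
max dq/row 0.033
scene 608 ((574.5156860351562, 90.65149688720703), (108.74208068847656, 37.007850646972656), 6.6692376136779785) [0.59185138 0.09176831 0.07625629] 0.6291921771252084
```

Emit:
{"fn": "send_rows", "kwargs": {
  "series": [
    {"x": -0.03, "y": -0.03, "z": 0.46, "ax": 0, "ay": 0, "az": 0},
    {"x": -0.03, "y": -0.04, "z": 0.5, "ax": 0, "ay": 0, "az": 0},
    {"x": -0.02, "y": -0.03, "z": 0.5, "ax": 0, "ay": 0, "az": 0},
    {"x": -0.03, "y": -0.04, "z": 0.46, "ax": 0, "ay": 0, "az": 0},
    {"x": 0, "y": 0, "z": 0.2, "ax": 0, "ay": 0, "az": 0},
    {"x": 0, "y": 0, "z": 0, "ax": 0, "ay": 0, "az": 0}
  ]
}}

```text
clock: 30.43
position: [0.4697, 0.0754, 0.028]
ee_rot: [-2.088, -2.344, -0.02]
ft_force: [0.3, 0.0, -1.4]
width: 0.276
```

```bash
python3 stC.py .525 .083 .01 4
```

```text
[0.46972622 0.07538236 0.02801246] 30.4333 [ 0.    0.3   1.98  0.01  0.86 -1.69] 25.986817573280568 [ 0.3  0.  -1.4]
pitch -0.4 phi 6.6 roll 0.6
[{"x": 0.0, "y": -0.1, "z": 0.18, "ax": 0.02, "ay": -0.03, "az": -0.04}, {"x": 0.0, "y": -0.1, "z": 0.18, "ax": 0.02, "ay": -0.03, "az": -0.04}, {"x": 0.01, "y": -0.09, "z": 0.18, "ax": 0.03, "ay": -0.03, "az": -0.04}, {"x": 0.0, "y": -0.1, "z": 0.18, "ax": 0.02, "ay": -0.03, "az": -0.04}]
4 end [0.46  0.075 0.01 ]
1.0 0.0 [ 0.01  0.32  2.01 -0.    0.81 -1.69] tip [0.624 0.096 0.01 ]
max dq/row 0.012
```

Emit:
{"fn": "send_rows", "kwargs": {
  "series": [
    {"x": 0, "y": -0.15, "z": 0.15, "ax": 0, "ay": 0, "az": 0},
    {"x": 0, "y": -0.15, "z": 0.15, "ax": 0, "ay": 0, "az": 0},
    {"x": 0, "y": -0.1, "z": 0.15, "ax": 0, "ay": 0, "az": 0},
    {"x": 0, "y": -0.05, "z": 0.1, "ax": 0, "ay": 0, "az": 0},
    {"x": 0, "y": 0, "z": 0, "ax": 0, "ay": 0, "az": 0}
  ]
}}

```text
clock: 30.85
position: [0.4604, 0.0744, 0.0156]
ee_rot: [2.09, 2.344, 0.025]
ft_force: [-0.3, -0.4, -1.8]
width: 0.271
```

```bash
python3 stC.py .525 .083 .008 3
```

```text
[0.46035679 0.07441546 0.01561556] 30.85 [ 0.    0.31  2.02  0.02  0.81 -1.7 ] 25.504737363369564 [-0.3 -0.4 -1.8]
pitch -0.7 phi 6.6 roll 0.6
[{"x": 0.0, "y": -0.01, "z": 0.1, "ax": 0.05, "ay": -0.04, "az": -0.06}, {"x": 0.0, "y": 0.0, "z": 0.1, "ax": 0.04, "ay": -0.04, "az": -0.05}, {"x": 0.01, "y": 0.0, "z": 0.1, "ax": 0.05, "ay": -0.04, "az": -0.06}]
3 end [0.46  0.075 0.008]
max dq/row 0.006
```

Emit:
{"fn": "send_rows", "kwargs": {
  "series": [
    {"x": 0, "y": 0, "z": 0.12, "ax": 0, "ay": 0, "az": 0},
    {"x": 0, "y": 0, "z": 0.1, "ax": 0, "ay": 0, "az": 0},
    {"x": 0, "y": 0, "z": 0.05, "ax": 0, "ay": 0, "az": 0},
    {"x": 0, "y": 0, "z": 0, "ax": 0, "ay": 0, "az": 0}
  ]
}}

```text
clock: 31.18
position: [0.4611, 0.0746, 0.0094]
ee_rot: [2.089, 2.343, 0.028]
ft_force: [-1.6, -0.3, 2.2]
width: 0.272
```

```bash
python3 stC.py .525 .083 .008 3
python3 - <<'E'
from h import *
c=cap('scene','s19'); cv2.imwrite('pics/s19z.png',cv2.resize(c['frame'][140:320,230:390],None,fx=4,fy=4)[:600])
E
```

```text
[0.46114981 0.0745913  0.00936211] 31.1833 [ 0.    0.31  2.02  0.02  0.79 -1.7 ] 25.525137178042414 [-1.6 -0.3  2.2]
pitch -0.9 phi 6.6 roll 0.6
[{"x": 0.0, "y": -0.01, "z": 0.02, "ax": 0.06, "ay": -0.04, "az": -0.06}, {"x": 0.0, "y": -0.02, "z": 0.02, "ax": 0.05, "ay": -0.03, "az": -0.05}, {"x": 0.0, "y": -0.01, "z": 0.01, "ax": 0.06, "ay": -0.04, "az": -0.06}]
3 end [0.46  0.074 0.008]
max dq/row 0.005
```

View pics/s19z.png

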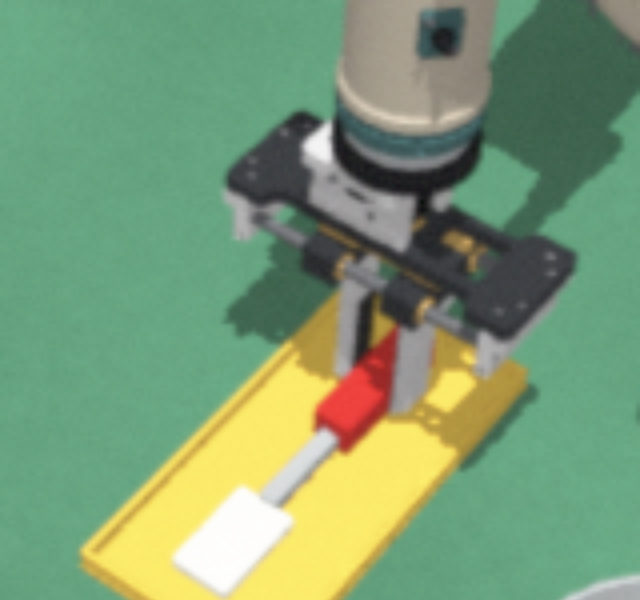

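Contact with the tray floor (force changed from −1.8 to +2.2 N). The paddle is inside the tray. Release and rise.

Emit:
{"fn": "send_rows", "kwargs": {
  "series": [
    {"x": 0, "y": 0, "z": 0, "ax": 0, "ay": 0, "az": 0},
    {"x": 0, "y": 0, "z": 0, "ax": 0, "ay": 0, "az": 0},
    {"x": 0, "y": 0, "z": 0, "ax": 0, "ay": 0, "az": 0},
    {"x": 0, "y": 0, "z": 0, "ax": 0, "ay": 0, "az": 0},
    {"x": 0, "y": 0, "z": -0.1, "ax": 0, "ay": 0, "az": 0},
    {"x": 0, "y": 0, "z": -0.4, "ax": 0, "ay": 0, "az": 0},
    {"x": 0, "y": 0, "z": -0.8, "ax": 0, "ay": 0, "az": 0},
    {"x": 0, "y": 0, "z": -0.9, "ax": 0, "ay": 0, "az": 0},
    {"x": 0, "y": 0, "z": -0.9, "ax": 0, "ay": 0, "az": 0},
    {"x": 0, "y": 0, "z": -0.9, "ax": 0, "ay": 0, "az": 0},
    {"x": 0, "y": 0, "z": -0.5, "ax": 0, "ay": 0, "az": 0},
    {"x": 0, "y": 0, "z": 0, "ax": 0, "ay": 0, "az": 0}
  ],
  "claw": 48
}}

```text
clock: 32.23
position: [0.4595, 0.0732, 0.1267]
ee_rot: [2.09, 2.344, 0.025]
ft_force: [0.9, -0.5, -0.1]
width: 0.508
```

Run:
```python
from plan import *
from tub import tubfit
p,R,s=cur();print(p,s['clock'],s['width']*94,s['ft_force'])
c=cap('scene','s20');cap('wrist','w20');tubfit(c);P,ok=cloud(c);hsv=cv2.cvtColor(c['frame'],cv2.COLOR_BGR2HSV)
b=ok&(np.abs(P[...,0]-.525)<.13)&(np.abs(P[...,1]-.083)<.06)
m=b&((hsv[...,0]<8)|(hsv[...,0]>172))&(hsv[...,1]>150); print('handle',m.sum(),cv2.minAreaRect((P[m][:,:2]*1000).astype(np.float32)),np.percentile(P[m][:,2],[50,95]))
m=b&(hsv[...,1]<60)&(hsv[...,2]>190); print('blade',m.sum(),cv2.minAreaRect((P[m][:,:2]*1000).astype(np.float32)),np.percentile(P[m][:,2],[5,50,95]))
for r in manip.regions_of('lamp0','scene'): print(round(r['score'],2),np.median(P[r['mask']&ok],0).round(3))
```

```text
[0.4594909  0.07318112 0.12673161] 32.2333 47.757244252409 [ 0.90593178 -0.48077333 -0.13624248]
lugs 149 [0.6215 0.3694] 75 [0.4493 0.286 ]
handle 410 ((470.57489013671875, 77.11248779296875), (83.82222747802734, 26.469165802001953), 8.39555835723877) [0.02818586 0.03157332]
blade 2154 ((514.0932006835938, 73.03633880615234), (101.36872863769531, 224.28897094726562), 87.14774322509766) [0.01133438 0.53735838 0.5558861 ]
0.83 [0.363 0.205 0.037]
0.68 [ 0.75  -0.012  0.042]
0.64 [ 0.756 -0.14   0.041]
```

View pics/s20.png

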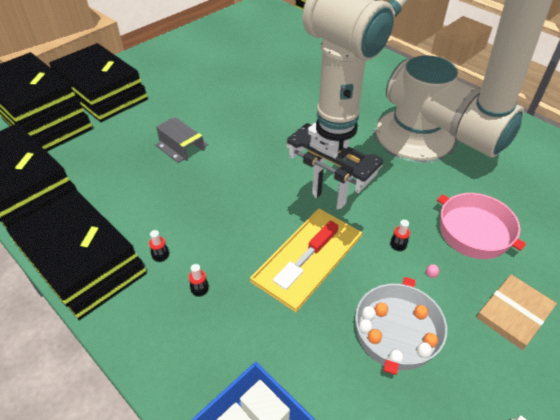

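View pics/w20.png

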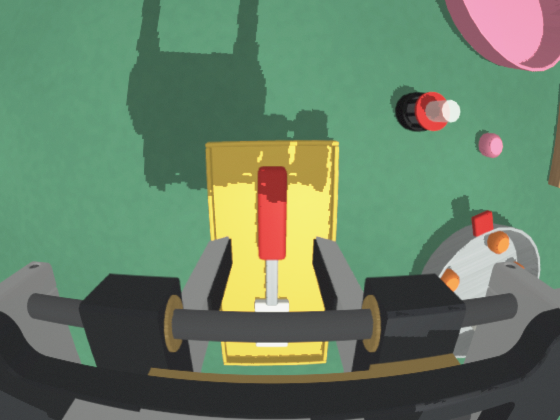

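```bash
python3 -c "
from rig import manip
print(manip.sign_off())"
```

```text
the job is handed in; nothing more can be done
None
```

The job is handed in at about 32 s of the 72 s allowed. I drew the paddle out of the sleeve by its blade along the bench, let go, and took it again by the red handle. I then stirred about 3.4 rounds with the blade down among the beads, and laid the paddle flat in the yellow tray and let go.

What the last checks showed:
- **Beads:** all eight are in the tub. The y < 0 half holds two orange and two white. The y > 0 half holds two orange and at least one clear white (about 53 mm from the line). The fourth white lies near the line. The network missed one orange bead, which I confirmed by eye in the picture.
- **Tub:** it slid about 6 mm during the stirring (limit 40 mm), judging by the one lug that stayed fully visible. It was not tipped.
- **Lamps:** all three stand where they started.
- **Paddle:** it lies level and wholly inside the tray, confirmed from the handle position and height and from the pictures. The numeric blade check gave nothing usable because it picked up the gripper as well.
- **Forces:** the highest reading I saw was about 7 N, when beads were pressed against the tub wall.

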